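# Fit and wedge the missing tine of a row marker

## Task

The row marker strapped to its board lacks its middle tine. Pull the pointed tine straight out of its spring clip on the sloping strip and stand it, foot down, in the empty mortise against the steel plate; then pull the wedge out of its clip in the same way and drive it down between the tine and the sloped wall, flat side to the tine, until its head is level with the heads of the wedges on either side (or slightly lower) and it grips the tine tight and upright. Leave the flat-ended tine in its clip and do not disturb the secateurs or the seed jar.

Things in the scene. Friction and masses are not known exactly. Their poses are not given: they have to be found in the camera images.
- tine_grip (a point): pointed tine: dark wooden bar 24 (x) x 14 (y) mm, 114 mm long in z, last 26 mm tapering to a blunt point; foot 24 x 22 (y) mm, 12 mm high. This point: on the bar's axis, 70 mm above the foot's underside. Grip the 14 mm across y. z runs foot to tip, x uphill while clipped. It stands square to the strip in its clip: leaning 30 degrees to the robot's right. 50 g
- flat_tine_grip (a point): the same point of the flat-ended tine, which has the same foot and bar but a square end, 101 mm long in all. It stays in its clip.
- wedge_grip (a point): wedge, pale wood, 78 mm long in z, 22 mm wide in y (grip across y), waist 16 mm from 12 to 30 mm above its foot end. Flat side: plane x = -11.5 mm of this point, along z, downhill while clipped; the other side slopes 12 degrees: 11 mm thick at the foot end, 27 at the head. This point: 58 mm above the foot end, mid-width. z runs foot end to head. Leans in its clip as the tines do
- clip_strip: fixed plywood rack 320 mm wide; its face slopes 30 degrees and looks up and towards its -x, to the robot's right. Origin on the bench under its middle; y along it. Clips at y = -105, -35, 35, 105 mm: pairs of sprung steel leaves, 25 mm high, over both y sides of a foot, in a channel with a 20 mm front flange. Three parts in any order, clip 4 empty
- clip_4 (a point): floor of the empty clip (40 mm above the bench, like all). Axes as clip_strip's. A part comes free when pulled with about 6 to 14 N square to the slope for some 15 mm; it then no longer touches the leaves after 25 mm
- row_marker: wooden row-marker head 270 x 56 mm, teeth up, top face 57 mm above the bench, strapped to a fixed board. Origin on the bench under its middle; x along the bar, to the robot's left, y across. Mortises 85 mm apart; the outer two hold wedged tines like the one to fit, tips 131 mm above the bench. Steel pole socket at its -y (far) side, below the top
- mortise (a point): empty middle mortise: this point is at its right end (-x), at the bar's top, mid-width (row_marker x = -17 mm, y = 0); axes as row_marker. 40 mm deep (floor 17 mm above the bench), 27 mm wide in y. Open from x = 1.5 mm (plate) to 33.7 mm at the floor and to 42.2 mm at the top: the left wall slopes 12 degrees
- plate_face (a point): middle of the upright face of the steel plate that forms the mortise's right wall (-x end), 37 mm above the bench; backed by rubber, it yields up to 3.5 mm at 5.5 N per mm. The tine goes against it
- next_wedge (a point): centre of the head of the fixed wedge in the right outer mortise (-x), 101 mm above the bench: the height to which the new wedge's head is driven. That wedge and its tine stand as the new ones should. The new wedge starts to grip with its head at about 108 mm; a push of about 11 N brings it to 101 mm, its flat side then 24 mm from mortise in x
- secateurs: red-handled secateurs lying on the bench to the right, a bystander
- seed_jar: glass seed jar with lid, 52 mm wide and 69 mm high, a bystander; origin under its middle
Things that resemble listed ones, but are neither listed nor needed, are in the scene too. Leave any red look-alike of the part that bears tine_grip alone.

How it is judged (in metres and radians):
On the way, in this order (a step that is already met when the one before it is completed fails the run):
1. the pointed tine stands in the empty mortise, foot on its floor, while the wedge is still in its clip (x of tine_grip in the frame of row_marker between -0.009 and 0.006 m and y of tine_grip in the frame of row_marker between -0.005 and 0.005 m and z of tine_grip in the frame of row_marker between 0.083 and 0.091 m and angle between tine_grip's own z axis and vertical below 0.15 rad and distance of wedge_grip from where it was at the start of the episode below 0.01 m), for 0.2 s.
2. the wedge is out of its clip and down between tine and sloped wall (x of wedge_grip in the frame of row_marker between 0.01 and 0.027 m and y of wedge_grip in the frame of row_marker between -0.006 and 0.006 m and z of wedge_grip in the frame of row_marker between 0.07 and 0.095 m), for 0.2 s.
At the end, for the whole second after the job is handed in: Pointed tine in the middle mortise, foot on the floor (4 mm), within 4 degrees of upright; wedge between it and the sloped wall, upright within 6 degrees, head at most 3.5 mm above the neighbouring wedges' heads, pressing on tine and bar with over 2 N; flat-ended tine still in its clip (x of tine_grip in the frame of row_marker between -0.0085 and -0.001 m and y of tine_grip in the frame of row_marker between -0.005 and 0.005 m and z of tine_grip in the frame of row_marker between 0.083 and 0.091 m and x of wedge_grip in the frame of row_marker between 0.012 and 0.023 m and y of wedge_grip in the frame of row_marker between -0.006 and 0.006 m and z of wedge_grip in the frame of row_marker between 0.07 and 0.0845 m and angle between tine_grip's own z axis and vertical below 0.07 rad and angle between wedge_grip's own z axis and vertical below 0.1 rad and contact force between wedge and pointed_tine above 2 N and contact force between wedge and row_marker above 2 N and distance of flat_tine_grip from where it was at the start of the episode below 0.01 m); the robot touches nothing.
It fails at once if the flat-ended tine is pulled from its clip (distance of flat_tine_grip from where it was at the start of the episode above 0.015 m).
It fails at once if the secateurs or the seed jar are disturbed (distance of any of secateurs, seed_jar from where it was at the start of the episode above 0.02 m).
It also fails if it takes over 54 s, if anything falls off the work surface, if the arm or the gripper's body presses on something with over 40 N, if the wrist force passes 120 N, or if a joint passes its speed limit or range.

## Robot

A 7-joint arm with a two-finger parallel gripper is mounted at the origin on the work surface; the furniture and walls round the work are solid. World frame = base frame: x ahead of the robot, y to its left, z up, the work surface at z = 0. Lengths are in m, angles in degrees, forces in N, time in s.
With the tool pointing down it reaches from about 0.4 to 0.875 m from the base axis. Payload 4.4 kg.
Tool frame: the origin (TCP) lies midway between the tips of the shut fingers; the grasp point (between the pads) lies 19 mm behind it (bot.grip_point_offset is the distance from the TCP to the grasp point, in m); y points along the fingers, x is the direction in which the jaws open and shut, and the axes are right-handed (so a half turn about y gives the same grasp; the last joint's range is limited). The gripper opens to 85 mm and grips with 20 to 120 N. Pads are 22 mm wide; open, the fingers measure 114 mm over their backs; the gripper's body (76 mm by 85 mm) begins 54 mm behind the grasp point. The pads swing forward as they close: fully open they stand 13 mm farther back than shut.
Start: joints at [-72.64, 36.005, 2.206, 86.941, -1.547, 57.084, -1.146], TCP at [0.234, 0.606, 0.231] pointing down, gripper open.
Joint ranges: [-175.42, 175.42], [-21.48, 121.26], [-71.46, 75.88], [10.55, 141.38], [-63.04, 243.04], [13.31, 113.54], [-168.57, 168.57]. Speed limits (degrees/s): [147.25, 147.25, 180, 180, 180, 180, 180].

## Interface

Orientations are given as [roll, pitch, yaw] about the fixed x, y, z axes, in that order (R = Rz(yaw) Ry(pitch) Rx(roll)).
In Python, from rig import bot gives the robot as it stands.
- The arm moves only by the shell command python3 -m handwheel 'ROWS' [FORCE]. ROWS is JSON, a list of rows, each a list of 3 entries, a list of its own where there are three numbers: the shift along the tool's x, y, z in cm, then the turn, a rotation vector about the tool's x, y, z in degrees, then the opening in per cent of the stroke, from 0 (shut) to 100 (fully open). In form: [[[tx, ty, tz], [wx, wy, wz], fingers], ...]. A call has 1 to 20 rows; each row shifts and turns the commanded pose from where the row before left it, along the tool's axes as they then stand; what a row does not reach is not made up. A row lasts 1/12 s, in which the tool goes at most 41.7 mm and 7.16 degrees, less where a joint would pass 70% of its speed; a pose out of reach is approached as far as the arm can. A call is refused whole if a number of a shift passes 4.17 or a number of a turn 7.16, either way. A call with a gripper value outside its range is refused whole. The fingers move at their own pace and stop on an object; FORCE is the grip in N (left out, the last holds). Time passes only in rows, so rows that do not move let the fingers close. It gives the time, the measured TCP pose, the force and the opening at its end, in the units of the state.
- bot.get_obs(): the state, without advancing time (a new reading comes with each control period).
- bot.read_camera(name): name is "scene" or "top"; returns (picture, depth): 480x640x3 uint8, red, green, blue; 480x640 float32, m along the optical axis (not along the pixel's ray), 0 where there is no reading.
- bot.camera_model(name): a dict with "vertical_fov" (degrees; the focal length in pixels is half the picture's height over the tangent of half this angle, whatever the lens; pixels are square), "cx", "cy" (the principal point, pixels), "world_from_camera" (4x4, takes a point from camera to world coordinates). Camera axes: x right, y down, z forward; pixel columns grow to the right and rows downward; lengths in m; the calibration is good to about 2 mm. A picture is of the moment at which its call begins. camera_model takes no time and is no camera call.
- bot.close_job(): hands the job in, once; it reports no verdict.
Trained networks look in the newest picture that a camera, given by its name, has taken for a name from the list of things; names that differ only in an ending like _2 or _b are one class to them, and where a whole thing is asked for, a point or a joint stands for the part that bears it (a point fixed in the world has none). Each returns a list of dicts, best first, with "conf" (0 to 1); they miss things now and then, are a little off and sometimes report something else, mostly with a low value. They report only what shows in the picture. A call takes as long as a camera call. They do not tell look-alikes from the thing itself.
- bot.spot_in(camera, target): "rect" ([centre column, centre row, width, height] in pixels, round what is visible of it).
- bot.pinpoint(camera, target): "pixel" ([column, row] in pixels: a listed point, or the origin of a listed thing).
The state is a dict: "time_s": time; "joint_positions": joint angles; "qd": joint speeds; "effort": joint torques, N m; "tcp_pos": TCP position; "tcp_rot": TCP orientation; "ft_force": force on the tool from outside, world axes, zero at the start; "torque": the same for the moment, N m; "opening": opening from 0.0 (shut) to 1.0 (fully open).
Only numpy, scipy, OpenCV 4.12 (cv2) and the standard library are available. Lean on these libraries where they do the work, as an engineer would, in place of code of your own. Each camera call takes 0.05 s, during which the arm holds its last target.

## Working session

There is one attempt and no reset: what is moved stays moved. The work goes in short steps, Python scripts to look and compute and a shell command to move; the robot and the scene stay as the last step left them, time stands still between calls to the robot, and variables do not carry over. Pictures are saved under pics/ and viewed, and the job is handed in when it is done.

```bash
ls; mkdir -p pics; python3 - <<'E'
from rig import bot
import cv2
o=bot.get_obs();print(o)
for n in("scene","top"):
    p,d=bot.read_camera(n);cv2.imwrite(f"pics/{n}0.png",p[:,:,::-1]);m=bot.camera_model(n);print(n,m)
    for t in["tine_grip","flat_tine_grip","wedge_grip","clip_strip","clip_4","row_marker","mortise","plate_face","next_wedge","secateurs","seed_jar"]:
        try:print(t,[(round(r["conf"],2),[round(x) for x in r["pixel"]]) for r in bot.pinpoint(n,t)])
        except Exception as e:print(t,e)
E
```

```text
pics
{'time_s': 0.0, 'joint_positions': array([-72.64074179,  36.05841136,   2.20095449,  86.9976833 ,
        -1.54825041,  57.08182457,  -1.148667  ]), 'qd': array([ 0.04142813, -0.08323302, -0.10390886,  0.0114176 , -0.0286987 ,
       -0.07435708, -0.0578798 ]), 'effort': array([-1.85724830e-04, -5.63402832e+01,  1.22647393e+00, -1.93445492e+01,
        1.10420154e-02,  1.04144248e-02,  1.76173580e-05]), 'tcp_pos': array([0.23403346, 0.60573154, 0.23038486]), 'tcp_rot': array([-89.99943024,   0.10831379,  68.86850434]), 'ft_force': array([ 0.00332672, -0.15839323,  0.6659353 ]), 'torque': array([0.00025784, 0.03947401, 0.00978699]), 'opening': 1.003188808137167}
scene {'vertical_fov': 44.84921074922812, 'cx': 329.8233695086516, 'cy': 234.01277402589196, 'world_from_camera': array([[-0.68684276, -0.39416746,  0.61063823, -0.21382929],
       [-0.726374  ,  0.34330801, -0.59541617,  0.61453774],
       [ 0.02505668, -0.85250902, -0.52211161,  0.71311124],
       [ 0.        ,  0.        ,  0.        ,  1.        ]])}
tine_grip [(0.82, [196, 300])]
flat_tine_grip [(0.58, [173, 283])
[... 538 characters left out ...]
      [-9.99974424e-01,  8.08458837e-04,  7.10615740e-03,
        -9.91257180e-02],
       [-7.15199351e-03, -1.11895579e-01, -9.93694233e-01,
         1.45854386e+00],
       [ 0.00000000e+00,  0.00000000e+00,  0.00000000e+00,
         1.00000000e+00]])}
tine_grip [(0.58, [236, 223]), (0.55, [181, 258])]
flat_tine_grip [(0.48, [182, 224])]
wedge_grip [(0.58, [355, 268]), (0.52, [178, 207]), (0.25, [388, 258])]
clip_strip [(0.89, [182, 247])]
clip_4 [(0.61, [175, 286])]
row_marker [(0.77, [359, 266]), (0.39, [365, 262])]
mortise [(0.93, [369, 260]), (0.23, [175, 286])]
plate_face [(0.88, [366, 260])]
next_wedge [(0.69, [388, 256])]
secateurs [(0.79, [457, 266])]
seed_jar [(0.66, [245, 281])]
```

View pics/scene0.png

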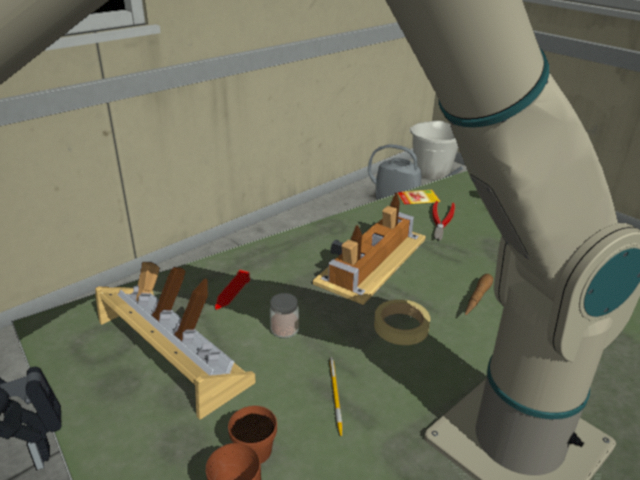

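View pics/top0.png

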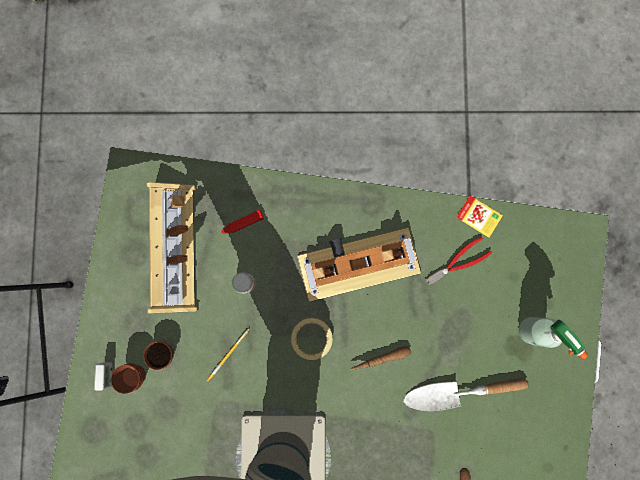

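```bash
python3 - <<'E'
import cv2
a=cv2.imread("pics/scene0.png")[180:400,90:450];b=cv2.imread("pics/top0.png")[180:320,140:440]
cv2.imwrite("pics/scene0z.png",cv2.resize(a,None,fx=2.2,fy=2.2,interpolation=2));cv2.imwrite("pics/top0z.png",cv2.resize(b,None,fx=2.6,fy=2.6,interpolation=2))
E
```

```text
(no output)
```

View pics/scene0z.png

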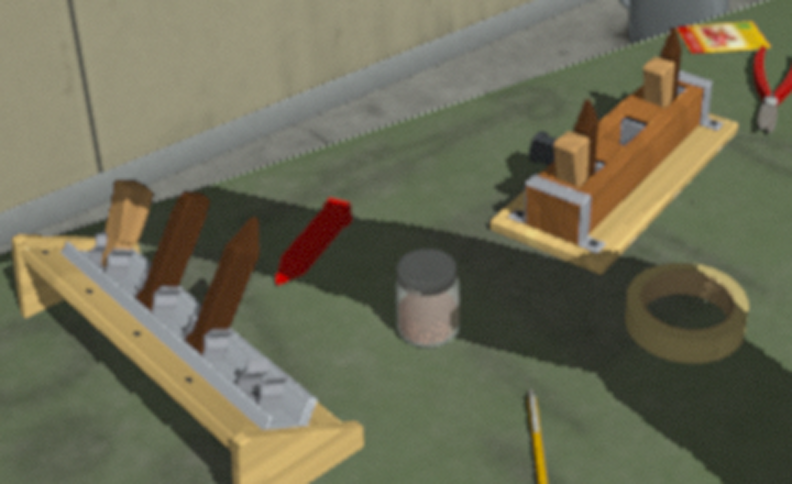

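View pics/top0z.png

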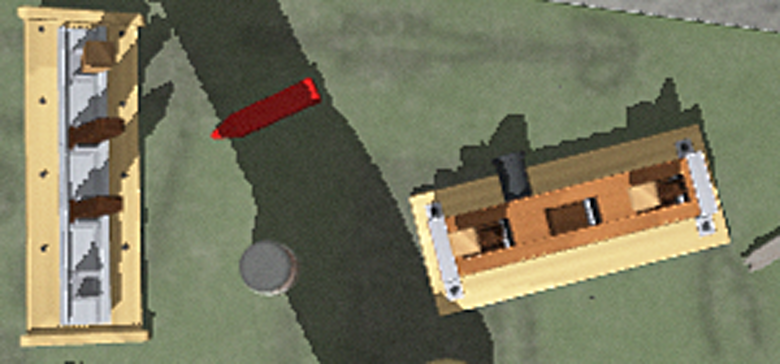

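```bash
cat > h.py <<'E'
from rig import bot
import numpy as np, cv2
from scipy.spatial.transform import Rotation as R
def cloud(n):
    p,d=bot.read_camera(n);m=bot.camera_model(n);return p,d,pts(d,m)
def pts(d,m):
    f=240/np.tan(np.radians(m["vertical_fov"]/2));v,u=np.mgrid[:480,:640]
    c=np.stack([(u-m["cx"])/f*d,(v-m["cy"])/f*d,d],-1);T=m["world_from_camera"]
    return c@T[:3,:3].T+T[:3,3]
def proj(n,P):
    m=bot.camera_model(n);f=240/np.tan(np.radians(m["vertical_fov"]/2));T=m["world_from_camera"]
    c=(np.atleast_2d(P)-T[:3,3])@T[:3,:3];return np.c_[c[:,0]/c[:,2]*f+m["cx"],c[:,1]/c[:,2]*f+m["cy"]]
E
python3 - <<'E'
from h import *
D={}
for n in("top","scene"):
    p,d,w=cloud(n);D[n+"_p"]=p;D[n+"_w"]=w;D[n+"_d"]=d
np.savez("c0.npz",**D)
for n in("top","scene"):
    w=D[n+"_w"];ok=D[n+"_d"]>0
    print(n,ok.mean(),"bench z",np.median(w[ok&(abs(w[...,2])<.02)][:,2]))
    s=ok&(abs(w[...,2]-.057)<.004)
    q=w[s]; 
    for b,x0,x1,y0,y1 in(("bar",.3,.8,-.35,0),):
        k=(q[:,0]>x0)&(q[:,0]<x1)&(q[:,1]>y0)&(q[:,1]<y1)
        print(k.sum(),cv2.minAreaRect((q[k,:2]*1000).astype(np.float32)),np.median(q[k,2]))
w=D["top_w"]
print("strip clip4",w[286,175],"wedge",w[197,178],"bar ctr",w[260,350],"w",w[275,305])
for c,r in [(150,200),(150,300),(160,250),(172,275),(190,250),(195,300),(389,256)]:print(c,r,w[r,c].round(4))
E
```

```text
top 0.9962532552083333 bench z -0.0004213118344793543
1532 ((490.21173095703125, -188.43946838378906), (86.12687683105469, 269.5572204589844), 14.229666709899902) 0.05681729742191721
scene 0.9949348958333334 bench z -0.0006560838202167574
1244 ((476.3939514160156, -189.89634704589844), (60.37977600097656, 274.27728271484375), 13.870904922485352) 0.0562684342073656
strip clip4 [0.42019982 0.25973648 0.06264694] wedge [0.63042906 0.24519863 0.1143956 ] bar ctr [ 0.48491905 -0.16763775  0.04243188] w [ 0.44936731 -0.05525116  0.01049447]
150 200 [0.6316 0.3259 0.0686]
150 300 [0.3863 0.3196 0.0626]
160 250 [0.5091 0.3017 0.0533]
172 275 [0.4478 0.2721 0.0464]
190 250 [0.5123 0.2357 0.018 ]
195 300 [ 0.3866  0.2241 -0.0005]
389 256 [ 0.49   -0.2575  0.1013]
```

```bash
cat > fit.py <<'E'
from h import *
D=np.load("c0.npz")
for n in("top","scene"):
    w=D[n+"_w"];ok=D[n+"_d"]>0;q=w[ok]
    k=(q[:,0]>.38)&(q[:,0]<.62)&(q[:,1]>-.34)&(q[:,1]<-.03);q=q[k]
    h=q[abs(q[:,2]-.101)<.003]
    lab=h[:,1]>-.19
    cs=[]
    for l in(0,1):
        g=h[lab==l]; r=cv2.minAreaRect((g[:,:2]*1000).astype(np.float32));print(n,"head",len(g),g.mean(0).round(4),r)
        cs.append(g[:,:2].mean(0))
    v=cs[1]-cs[0];print("dist",np.linalg.norm(v),"yaw",np.degrees(np.arctan2(v[1],v[0])))
    t=q[abs(q[:,2]-.057)<.0025]
    for yaw in(103,103.5,104,104.5,105):
        a=np.radians(yaw);X=np.array([np.cos(a),np.sin(a)]);Y=np.array([-X[1],X[0]])
        x=t[:,:2]@X;y=t[:,:2]@Y
        # edge per x-bin
        b=np.digitize(x,np.arange(x.min(),x.max(),.01));hi=[];lo=[];xs=[]
        for i in np.unique(b):
            s=y[b==i]
            if len(s)>6:hi.append(s.max());lo.append(s.min());xs.append(x[b==i].mean())
        print(yaw,"hi",np.median(hi).round(4),"slope",np.polyfit(xs,hi,1)[0].round(3),"lo",np.median(lo).round(4),"slope",np.polyfit(xs,lo,1)[0].round(3),"x",x.min().round(4),x.max().round(4))
E
python3 fit.py
```

```text
top head 70 [ 0.494  -0.2571  0.1008] ((496.5077209472656, -266.1678161621094), (21.79303550720215, 48.47715377807617), 16.019655227661133)
top head 78 [ 0.4519 -0.0922  0.1007] ((455.0408630371094, -100.88641357421875), (21.678987503051758, 50.23612976074219), 18.637067794799805)
dist 0.17020933399729252 yaw 104.31958681384559
103 hi -0.3946 slope 0.019 lo -0.4489 slope 0.02 x -0.4293 -0.1591
103.5 hi -0.3917 slope 0.01 lo -0.4466 slope 0.012 x -0.4328 -0.1629
104 hi -0.3892 slope 0.001 lo -0.4441 slope 0.004 x -0.4363 -0.1667
104.5 hi -0.3866 slope -0.007 lo -0.4416 slope -0.005 x -0.4398 -0.1702
105 hi -0.3839 slope -0.016 lo -0.439 slope -0.013 x -0.4433 -0.1737
scene head 78 [ 0.4934 -0.2575  0.1007] ((495.5365905761719, -262.1011962890625), (22.70022201538086, 53.27644348144531), 17.587718963623047)
scene head 109 [ 0.4507 -0.0912  0.1004] ((454.7370910644531, -97.91407012939453), (23.41482925415039, 51.023643493652344), 19.785503387451172)
dist 0.17165076132928572 yaw 104.3863445569583
103 hi -0.3945 slope 0.02 lo -0.4473 slope -0.022 x -0.4292 -0.1555
103.5 hi -0.3918 slope 0.013 lo -0.4457 slope -0.031 x -0.433 -0.1589
104 hi -0.3889 slope 0.004 lo -0.4435 slope -0.039 x -0.4367 -0.1623
104.5 hi -0.3864 slope -0.006 lo -0.4408 slope -0.048 x -0.4403 -0.1657
105 hi -0.3838 slope -0.014 lo -0.4381 slope -0.057 x -0.444 -0.1691
```

```bash
cat > fit2.py <<'E'
from h import *
D=np.load("c0.npz")
a=np.radians(104.2);X=np.array([np.cos(a),np.sin(a)]);Y=np.array([-X[1],X[0]])
O=-0.303*X-0.4155*Y;print("O",O)
for n in("top","scene"):
    w=D[n+"_w"];ok=D[n+"_d"]>0;q=w[ok];col=D[n+"_p"][ok].astype(float)
    k=(q[:,0]>.38)&(q[:,0]<.62)&(q[:,1]>-.34)&(q[:,1]<-.03)&(abs(q[:,2]-.101)<.003);q=q[k];col=col[k]
    x=(q[:,:2]-O)@X;y=(q[:,:2]-O)@Y
    for s in(-1,1):
        g=(x-20e-3)*s>0; print(n,s)
        br=col[:,0]
        for lo in np.arange(-.04,.04,.005):
            c=s*85e-3+.0205;z=g&(x-c>=lo)&(x-c<lo+.005)
            if z.sum():print("  ",round(lo*1000,1),z.sum(),"R",br[z].mean().round(),"y",(y[z].min()*1e3).round(1),(y[z].max()*1e3).round(1),"x",((x[z]-c)*1e3).min().round(1),((x[z]-c)*1e3).max().round(1))
    # middle mortise hole: points well below top
    q=w[ok];x=(q[:,:2]-O)@X;y=(q[:,:2]-O)@Y
    h=(abs(x)<.035)&(abs(y)<.022)
    t=h&(abs(q[:,2]-.057)<.003)
    if n=="top":
        ii=np.zeros((18,14),int)
        hh=h&(q[:,2]<.051)
        print("hole x",np.percentile(x[hh],[0,2,98,100])*1e3,"y",np.percentile(y[hh],[0,2,98,100])*1e3,"floor z",np.percentile(q[hh,2],[0,5,50]))
        m=h&(q[:,2]>.054); mm=m&(abs(y)<.01); print("topface x near: max neg",x[mm&(x<0)].max()*1e3,"min pos",x[mm&(x>0.01)].min()*1e3)
        mm=m&(abs(x-.005)<.012);print("y",y[mm&(y<0)].max()*1e3,y[mm&(y>0)].min()*1e3)
E
python3 fit2.py
```

```text
O [ 0.47713268 -0.19181672]
top -1
   -40.0 2 R 58.0 y -4.9 2.7 x -36.7 -36.4
   -35.0 1 R 79.0 y 6.6 6.6 x -33.4 -33.4
   -30.0 2 R 26.0 y -7.1 -6.6 x -29.5 -27.0
   -25.0 1 R 74.0 y 6.6 6.6 x -23.6 -23.6
   -15.0 8 R 99.0 y -6.8 6.6 x -14.7 -10.2
   -10.0 10 R 229.0 y -7.9 9.9 x -9.5 -5.4
   -5.0 14 R 229.0 y -9.1 8.8 x -4.7 -0.1
   -0.0 14 R 227.0 y -10.4 7.6 x 0.3 4.3
   5.0 12 R 225.0 y -10.9 11.0 x 5.2 9.8
   10.0 6 R 215.0 y -9.8 9.8 x 10.4 11.8
top 1
   -40.0 3 R 85.0 y -6.5 6.1 x -36.9 -35.1
   -35.0 1 R 93.0 y 5.6 5.6 x -34.4 -34.4
   -30.0 1 R 100.0 y 6.1 6.1 x -27.0 -27.0
   -25.0 1 R 70.0 y 7.0 7.0 x -21.9 -21.9
   -20.0 2 R 62.0 y -4.4 6.6 x -19.6 -15.0
   -15.0 8 R 112.0 y -10.3 7.2 x -13.3 -11.0
   -10.0 11 R 214.0 y -10.7 10.4 x -9.3 -5.3
   -5.0 16 R 224.0 y -10.3 9.9 x -4.6 -0.1
   -0.0 13 R 224.0 y -10.8 11.0 x 0.5 4.0
   5.0 14 R 228.0 y -9.8 10.0 x 5.1 9.7
   10.0 8 R 214.0 y -8.5 10.9 x 10.8 13.7
hole x [-34.57016015 -24.02698457  23.09389385  24.56351034] y [-21.99881375 -14.9271093   13.61909067  19.80709663] floor z [0.00981523 0.01162028 0.0182611 ]
topface
[... 435 characters left out ...]
10.9 9.2 x -4.6 -0.5
   -0.0 9 R 185.0 y -9.4 9.0 x 0.0 4.8
   5.0 15 R 182.0 y -10.9 11.6 x 5.3 9.7
   10.0 8 R 174.0 y -9.0 7.5 x 10.3 13.8
   15.0 3 R 139.0 y -5.8 8.1 x 15.1 18.0
scene 1
   -40.0 1 R 90.0 y 5.1 5.1 x -35.2 -35.2
   -35.0 3 R 89.0 y 3.6 6.2 x -34.0 -30.3
   -30.0 2 R 76.0 y 6.3 6.8 x -28.4 -25.6
   -25.0 3 R 77.0 y 4.1 7.8 x -24.4 -21.0
   -20.0 2 R 70.0 y 0.4 5.7 x -18.5 -15.6
   -15.0 16 R 111.0 y -10.2 6.7 x -14.4 -10.1
   -10.0 13 R 178.0 y -11.0 10.7 x -9.8 -5.2
   -5.0 16 R 186.0 y -9.9 9.4 x -4.2 -0.5
   -0.0 13 R 184.0 y -9.0 11.6 x 0.4 4.3
   5.0 17 R 183.0 y -10.2 12.1 x 5.1 10.0
   10.0 19 R 172.0 y -11.1 9.7 x 10.0 15.0
   15.0 4 R 142.0 y -7.4 5.5 x 15.1 17.0
```

```bash
cat > fit3.py <<'E'
from h import *
D=np.load("c0.npz")
# strip yaw from plane normal & edges
w=D["top_w"];ok=D["top_d"]>0
q=w[ok];q=q[(q[:,0]>.34)&(q[:,0]<.70)&(q[:,1]>.2)&(q[:,1]<.36)&(q[:,2]>.015)]
# plane fit on upper-left plywood face
r=w[190:310,150:163].reshape(-1,3);r=r[r[:,2]>.03]
c=np.median(r,0)
for _ in range(5):
    c=r.mean(0);n=np.linalg.svd(r-c)[2][2];n*=np.sign(n[2]);e=(r-c)@n;r=r[abs(e)<.003]
print("plane n",n,"tilt",np.degrees(np.arccos(n[2])),"c",c,len(r),"yawX",np.degrees(np.arctan2(-n[1],-n[0])))
print("minrect",cv2.minAreaRect((q[:,:2]*1000).astype(np.float32)))
E
python3 fit3.py; python3 - <<'E'
import cv2
b=cv2.imread("pics/top0.png")[175:320,140:215]
cv2.imwrite("pics/top0y.png",cv2.resize(b,None,fx=4,fy=4,interpolation=2))
b=cv2.imread("pics/scene0.png")[250:425,85:265]
cv2.imwrite("pics/scene0y.png",cv2.resize(b,None,fx=3.4,fy=3.4,interpolation=2))
E
```

```text
plane n [ 0.03108108 -0.9992728   0.02208712] tilt 88.73439806344429 c [0.51044823 0.30906939 0.06196913] 313 yawX 91.7815365527557
minrect ((517.7647705078125, 272.09710693359375), (320.3742370605469, 110.24871826171875), 2.26444411277771)
```

View pics/top0y.png

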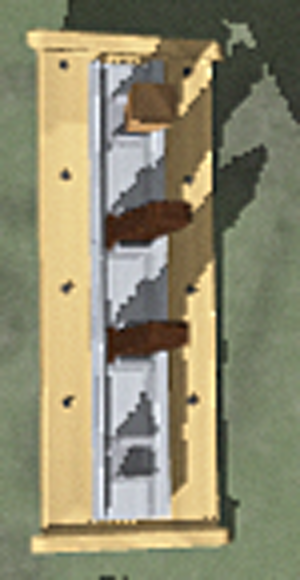

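View pics/scene0y.png

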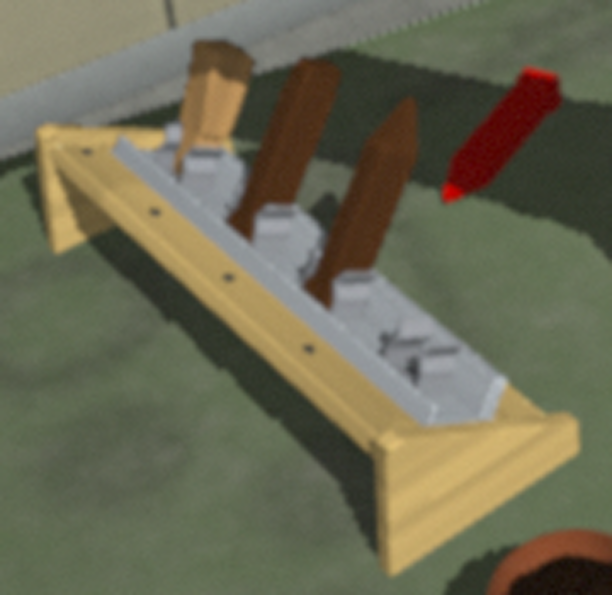

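```bash
cat > fit4.py <<'E'
from h import *
D=np.load("c0.npz")
yaw=92.2;Rs=R.from_euler('z',yaw,degrees=True).as_matrix()
# tine frame: z leaned 30 deg to -Xs: rotate about strip y by -30
Rt=Rs@R.from_euler('y',-30,degrees=True).as_matrix()
print("Rt z",Rt[:,2],"x",Rt[:,0])
C=np.array([.5178,.2721,0])
pc=lambda a:np.percentile(a*1e3,[0,3,50,97,100]).round(1)
for n in("top","scene"):
    w=D[n+"_w"];ok=D[n+"_d"]>0;p=D[n+"_p"].astype(float);hsv=cv2.cvtColor(D[n+"_p"],cv2.COLOR_RGB2HSV)
    for name,yc in(("pointed",.035),("flat",-.035),("wedge",-.105)):
        P=C+Rs@[0,yc,0.04]
        q=(w-P)@Rt
        brown=(hsv[...,1]>90)&(p[...,0]-p[...,2]>18)
        for zl,zh in((.03,.045),(.045,.06),(.06,.085),(.085,.13)):
            m=ok&brown&(abs(q[...,1])<.03)&(abs(q[...,0])<.05)&(q[...,2]>zl)&(q[...,2]<zh)
            if m.sum()>3: print(n,name,zl,m.sum(),"x",pc(q[m][:,0]),"y",pc(q[m][:,1]),"zmax",(q[m][:,2].max()*1e3).round(1))
E
python3 fit4.py
```

```text
Rt z [ 0.0191939  -0.49963146  0.8660254 ] x [-0.03324482  0.86538707  0.5       ]
top pointed 0.03 11 x [17.4 17.4 17.8 19.1 19.3] y [-6.2 -5.6  0.2  5.6  5.7] zmax 44.0
top pointed 0.045 18 x [-5.2 -1.9 16.7 18.4 18.5] y [-5.9 -5.3  4.7  7.2  7.3] zmax 60.0
top pointed 0.06 21 x [-8.9 -7.3 17.1 18.  18.1] y [-6.3 -6.   1.1  7.1  7.5] zmax 84.8
top pointed 0.085 65 x [-7.8 -5.5  8.7 16.9 17.5] y [-7.  -6.7  2.   7.2  7.6] zmax 117.8
top flat 0.03 18 x [-0.5  0.7 16.5 19.5 19.5] y [-10.9  -7.9   5.9   7.6   7.7] zmax 43.8
top flat 0.045 17 x [-4.4 -2.2 17.2 19.4 19.9] y [-5.8 -4.8  4.1  7.5  7.6] zmax 59.7
top flat 0.06 32 x [-4.6 -0.6 16.1 18.4 18.6] y [-5.4 -4.7  5.3  7.7  8. ] zmax 84.9
top flat 0.085 71 x [-5.3 -4.   7.5 17.6 18.1] y [-6.9 -6.   0.9  6.8  7.2] zmax 109.6
top wedge 0.03 8 x [ 0.1  0.4 10.1 14.5 14.6] y [ 2.   3.5 10.9 11.7 11.8] zmax 44.7
top wedge 0.045 17 x [-3.8 -2.2 12.  17.1 17.2] y [-8.7 -8.  10.6 11.7 11.8] zmax 58.9
top wedge 0.06 108 x [-3.4 -2.6  9.7 21.4 22. ] y [-10.2  -9.3   1.8  11.3  11.6] zmax 84.2
scene pointed 0.03 125 x [-4.9 -3.9 12.6 20.2 20.7
[... 244 characters left out ...]
196 x [-5.  -2.4  9.5 17.8 19.8] y [-7.7 -5.2  3.4  7.2  8.2] zmax 115.3
scene flat 0.03 120 x [-4.8 -3.1 12.9 20.5 20.8] y [-6.9 -3.8  6.1  8.8  9.4] zmax 44.9
scene flat 0.045 130 x [-5.5 -4.4 12.6 20.1 21.6] y [-7.3 -5.5  5.8  8.2  9.1] zmax 59.9
scene flat 0.06 217 x [-7.  -4.6 12.8 20.  22.2] y [-8.  -5.4  5.6  8.8  9.9] zmax 84.8
scene flat 0.085 164 x [-6.6 -3.9 11.  19.2 20.1] y [-6.7 -4.5  5.   8.5 10.5] zmax 103.8
scene wedge 0.03 108 x [-4.6 -2.1 12.3 16.6 17.3] y [-12.3  -9.    8.9  12.7  13.8] zmax 44.9
scene wedge 0.045 127 x [-4.9 -2.6 13.6 19.7 20.1] y [-9.  -7.   9.3 12.7 14. ] zmax 60.0
scene wedge 0.06 209 x [-4.9 -2.4 14.4 23.2 24.5] y [-7.6 -6.2  9.1 12.9 14.5] zmax 80.3
```

```bash
cat > fit5.py <<'E'
from h import *
D=np.load("c0.npz")
yaw=92.2;Rs=R.from_euler('z',yaw,degrees=True).as_matrix()
Rt=Rs@R.from_euler('y',-30,degrees=True).as_matrix()
C=np.array([.5178,.2721,0])
np.set_printoptions(linewidth=200,suppress=True)
for n in("top","scene"):
    w=D[n+"_w"];ok=D[n+"_d"]>0
    for name,yc in(("flat",-.035),("wedge",-.105),("pointed",.035),("clip4",.105)):
        P=C+Rs@[0,yc,0.04];q=(w-P)@Rt
        m=ok&(abs(q[...,1])<.006)&(q[...,0]>-.01)&(q[...,0]<.022)
        if name!="clip4": m&=(q[...,2]>.07)
        g=(q[m]*1e3).round(1);o=np.argsort(g[:,0]);
        print(n,name);print(g[o][:: max(1,len(o)//24)].T)
E
python3 fit5.py
```

```text
top flat
[[ -4.7  -3.8  -3.5  -1.9  -0.7   0.8   1.1   1.6   3.1   3.3   4.7   5.3   5.8   6.5   7.6   8.   10.8  11.4  12.6  13.4  14.3  14.8  15.5  16.   16.   16.3  16.5  16.6  16.8  16.8  17.   17.4
   17.8  18.1  18.6]
 [  5.    3.1  -3.8   0.6  -1.2   5.5  -3.8  -5.8   5.6  -3.8  -4.2  -1.5   3.4   2.7   0.9  -2.4  -3.3   1.6  -1.2  -5.5   3.2   3.7   1.5  -0.5  -2.7   5.5   2.1  -1.3   0.1  -2.4   1.3  -4.5
   -5.4  -2.9  -2.5]
 [ 99.7 102.7 104.1 101.3 105.5 102.  103.4 105.5 102.  102.8  99.7 101.6 103.1  97.5 101.1  94.6 104.2 106.  102.1 105.3  99.7  84.9 104.   89.1  72.2  98.2  90.8  82.8  75.   91.9  84.2  94.3
   87.4  88.4  73.1]]
top wedge
[[-2.8 -2.6 -1.   0.4  1.3  3.   3.   4.1  4.7  5.6  7.8  8.3  8.8  9.9 11.1 12.1 13.4 14.3 15.4 16.3 17.1 17.9 19.5 20.  20.5 21.1 21.3]
 [-3.  -5.3  4.  -2.3 -4.1 -4.5  0.3  5.9  0.  -1.8 -1.8  5.7  1.3 -1.9  1.3 -1.9 -3.4 -1.9 -3.5 -4.4 -4.8 -0.9  5.9  3.8 -3.  -4.2  0.8]
 [76.9 77.6 74.6 79.5 82.7 80.1 79.9 83.7 77.6 80.9 80.  81.3 83.4 78.8 82.9 78.2 82.9 77.3 81.5 76.2 87.5 81.6 78.6 80.3 82.6 76.  76.8]]
top pointed
[[ -8.9 
[... 2359 characters left out ...]
77.   97.9 101.7  82.2  96.7 111.7  96.2 101.  105.9 113.4  94.6 107.3  90.2 105.1  87.1 103.6  98.7  95.4  87.9  91.8  83.3  74.5  75.3  89.8  86.4  73.2]]
scene clip4
[[ -9.5  -8.3  -6.1  -3.5   6.8   7.3   7.8   8.6   9.2   9.8  10.1  10.4  10.7  11.8  12.1  13.   13.6  14.1  14.8  15.8  16.4  17.   17.4  17.9  19.3  20.   21.3  21.6  21.7]
 [ -4.9   1.1  -2.9  -5.9  -2.7  -4.8  -1.4   0.9   5.9   4.9   3.9  -1.6  -3.9  -2.2  -0.7   4.1   5.9  -1.3   1.4   6.   -4.5   5.9   4.9  -2.3  -5.9  -2.4  -3.2  -5.7   4.5]
 [ 21.5  23.1  20.9  17.6   1.8 -50.8 -50.5 -52.7 -55.  -51.9 -54.3 -54.    3.1 -54.2 -51.4 -57.5 -54.5 -55.2 -53.5 -54.2 -58.8 -55.9 -58.3 -59.1 -59.3 -58.8 -59.2 -58.9 -61.7]]
```

```bash
cat >> h.py <<'E'
def rz(yaw):return R.from_euler('z',yaw,degrees=True).as_matrix()
Rs=rz(92.2);Rt=Rs@R.from_euler('y',-30,degrees=True).as_matrix()
C=np.array([.5178,.2721,0])
TG=C+Rs@[0,.035,.04]+Rt@[.0058,.0005,.0714]
WG=C+Rs@[0,-.105,.04]+Rt@[.0063,.0008,.0595]
Rr=rz(104.2);RO=np.array([.4771,-.1918,0])
def tool(F):return np.c_[-F[:,1],-F[:,2],F[:,0]]   # tool R from part frame F
def rowp(x,y,z):return RO+Rr@np.array([x,y,z])
def now():
    o=bot.get_obs();return o["tcp_pos"],R.from_euler('xyz',o["tcp_rot"],degrees=True).as_matrix(),o
def go(gp,F,up=0,extra=0):
    "deltas from the measured pose to grasp point gp with part frame F, retreated 'up' m along part z"
    Rg=tool(F);t=gp+F[:,2]*(up-.019)
    p,Rc,o=now();rv=R.from_matrix(Rc.T@Rg).as_rotvec(degrees=True)
    print("t",round(o["time_s"],2),"tcp",p.round(4),"target",t.round(4),"open",round(o["opening"],3))
    print("rot (tool)",rv.round(2),"| shift in current tool axes cm",(Rc.T@(t-p)*100).round(2),"| shift in target axes cm",(Rg.T@(t-p)*100).round(2))
    print("F",o["ft_force"].round(2),"T",o["torque"].round(2))
E
python3 - <<'E'
from h import *
print(TG,WG,bot.grip_point_offset)
for n in("top","scene"):print(n,proj(n,[TG,WG,rowp(-.017,0,.057)]).round(0).tolist())
go(TG,Rt,.10)
E
```

```text
[0.48350379 0.24008279 0.10473421] [0.62285579 0.25182388 0.09467851] 0.0187
top [[179.0, 259.0], [177.0, 202.0], [367.0, 261.0]]
scene [[196.0, 303.0], [149.0, 274.0], [378.0, 235.0]]
t 1.3 tcp [0.2343 0.6063 0.2313] target [0.4851 0.1996 0.1749] open 0.996
rot (tool) [ 26.5   65.06 -17.43] | shift in current tool axes cm [-28.89   5.64 -38.05] | shift in target axes cm [ 23.5  -15.91 -38.85]
F [ 0.22 -0.64  0.19] T [-0.01 -0.04 -0.04]
```

```bash
python3 -m handwheel '[[[0,-3,0],[0,0,0],60],[[0,-3,0],[0,0,0],60],[[0,0,0],[2.21,5.42,-1.45],60],[[0,0,0],[2.21,5.42,-1.45],60],[[0,0,0],[2.21,5.42,-1.45],60],[[0,0,0],[2.21,5.42,-1.45],60],[[0,0,0],[2.21,5.42,-1.45],60],[[0,0,0],[2.21,5.42,-1.45],60],[[0,0,0],[2.21,5.42,-1.45],60],[[0,0,0],[2.21,5.42,-1.45],60],[[0,0,0],[2.21,5.42,-1.45],60],[[0,0,0],[2.21,5.42,-1.45],60],[[0,0,0],[2.21,5.42,-1.45],60],[[0,0,0],[2.21,5.42,-1.45],60],[[0,0,0],[0,0,0],60],[[0,0,0],[0,0,0],60]]' 60; python3 -c "
from h import *
go(TG,Rt,.10)"
```

```text
time_s: 2.63
tcp_pos: [0.234, 0.606, 0.2914]
tcp_rot: [-60.1, 0.0, 2.4]
ft_force: [0.9, -0.1, 0.4]
opening: 0.6
t 2.63 tcp [0.234  0.606  0.2914] target [0.4851 0.1996 0.1749] open 0.6
rot (tool) [ 0.06  0.15 -0.09] | shift in current tool axes cm [ 23.4  -10.69 -41.9 ] | shift in target axes cm [ 23.53 -10.7  -41.83]
F [ 0.94 -0.14  0.43] T [-0.5   0.01 -0.06]
```

```bash
python3 -m handwheel '[[[1.67,-0.76,-2.99],[0,0,0],60],[[1.67,-0.76,-2.99],[0,0,0],60],[[1.67,-0.76,-2.99],[0,0,0],60],[[1.67,-0.76,-2.99],[0,0,0],60],[[1.67,-0.76,-2.99],[0,0,0],60],[[1.67,-0.76,-2.99],[0,0,0],60],[[1.67,-0.76,-2.99],[0,0,0],60],[[1.67,-0.76,-2.99],[0,0,0],60],[[1.67,-0.76,-2.99],[0,0,0],60],[[1.67,-0.76,-2.99],[0,0,0],60],[[1.67,-0.76,-2.99],[0,0,0],60],[[1.67,-0.76,-2.99],[0,0,0],60],[[1.67,-0.76,-2.99],[0,0,0],60],[[1.67,-0.76,-2.99],[0,0,0],60],[[0,0,0],[0,0,0],60],[[0,0,0],[0,0,0],60],[[0,0,0],[0,0,0],60]]'; python3 -c "
from h import *
go(TG,Rt,.0)
for n in('scene','top'):
  p,d,w=cloud(n);cv2.imwrite(f'pics/{n}1.png',p[:,:,::-1])
  print(proj(n,now()[0]),proj(n,TG))
a=cv2.imread('pics/scene1.png')[150:400,60:360];cv2.imwrite('pics/s1z.png',cv2.resize(a,None,fx=2.3,fy=2.3))
"
```

```text
time_s: 4.05
tcp_pos: [0.4845, 0.2005, 0.1742]
tcp_rot: [-60.0, 0.0, 2.3]
ft_force: [-0.3, 0.8, 0.3]
opening: 0.598
t 4.05 tcp [0.4845 0.2005 0.1742] target [0.4831 0.2496 0.0883] open 0.598
rot (tool) [-0.04  0.12 -0.08] | shift in current tool axes cm [ 0.06  9.9  -0.05] | shift in target axes cm [ 0.05  9.9  -0.05]
F [-0.29  0.76  0.25] T [-0.51 -0.01 -0.03]
[[212.41226609 259.82181584]] [[196.10201115 303.35499345]]
[[188.89172336 256.29437683]] [[179.47468027 258.73774137]]
```

View pics/s1z.png

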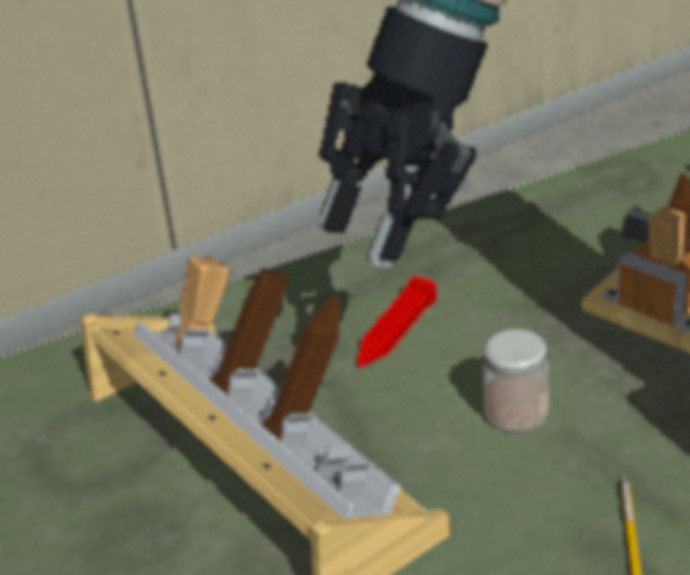

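View pics/top1.png

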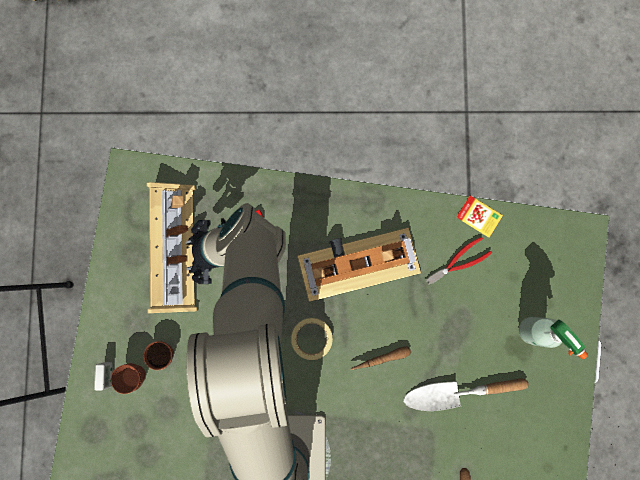

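```bash
python3 -m handwheel '[[[0.03,1.5,-0.02],[0,0,0],60],[[0.03,1.5,-0.02],[0,0,0],60],[[0,1.5,0],[0,0,0],60],[[0,1.5,0],[0,0,0],60],[[0,1.5,0],[0,0,0],60],[[0,1.2,0],[0,0,0],60],[[0,1.0,0],[0,0,0],60],[[0,0,0],[0,0,0],60],[[0,0,0],[0,0,0],60]]'; python3 -c "
from h import *
go(TG,Rt,.0)
for n in('scene','top'):
  p,d,w=cloud(n);cv2.imwrite(f'pics/{n}2.png',p[:,:,::-1])
a=cv2.imread('pics/scene2.png')[180:380,90:330];cv2.imwrite('pics/s2z.png',cv2.resize(a,None,fx=2.8,fy=2.8))
"
```

```text
time_s: 4.9
tcp_pos: [0.482, 0.2494, 0.0901]
tcp_rot: [-60.0, 0.1, 2.4]
ft_force: [-0.6, -0.8, -0.5]
opening: 0.597
t 4.9 tcp [0.482  0.2494 0.0901] target [0.4831 0.2496 0.0883] open 0.597
rot (tool) [-0.04  0.13 -0.14] | shift in current tool axes cm [ 0.11  0.17 -0.08] | shift in target axes cm [ 0.11  0.17 -0.08]
F [-0.61 -0.84 -0.52] T [-0.55 -0.06  0.03]
```

View pics/s2z.png

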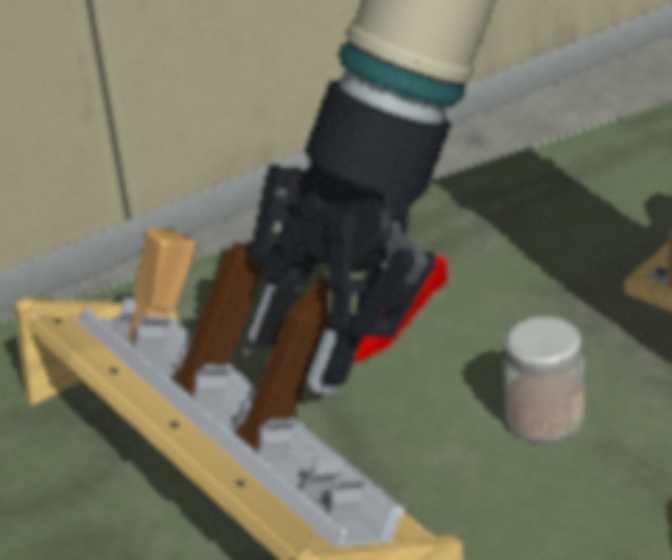

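```bash
python3 -m handwheel '[[[0.1,0.15,-0.05],[0,0,0],30],[[0,0,0],[0,0,0],0],[[0,0,0],[0,0,0],0],[[0,0,0],[0,0,0],0],[[0,0,0],[0,0,0],0],[[0,0,0],[0,0,0],0],[[0,0,0],[0,0,0],0],[[0,0,0],[0,0,0],0]]' 60; python3 -c "
from h import *
go(TG,Rt,.0)"
```

```text
time_s: 5.67
tcp_pos: [0.4839, 0.2483, 0.0886]
tcp_rot: [-60.0, 0.0, 2.2]
ft_force: [-1.2, -2.2, 4.9]
opening: 0.155
t 5.67 tcp [0.4839 0.2483 0.0886] target [0.4831 0.2496 0.0883] open 0.155
rot (tool) [-0.    0.02 -0.01] | shift in current tool axes cm [-0.08  0.09  0.09] | shift in target axes cm [-0.08  0.09  0.09]
F [-1.16 -2.15  4.95] T [-0.43  0.11  0.11]
```

```bash
python3 -m handwheel '[[[0,-0.3,0],[0,0,0],0],[[0,-0.3,0],[0,0,0],0],[[0,-0.3,0],[0,0,0],0],[[0,-0.3,0],[0,0,0],0],[[0,-0.3,0],[0,0,0],0],[[0,-0.5,0],[0,0,0],0],[[0,-0.5,0],[0,0,0],0],[[0,-1,0],[0,0,0],0],[[0,-1,0],[0,0,0],0],[[0,-1.5,0],[0,0,0],0],[[0,-2,0],[0,0,0],0],[[0,-2,0],[0,0,0],0],[[0,0,0],[0,0,0],0],[[0,0,0],[0,0,0],0]]' 60; python3 -c "
from h import *
go(TG,Rt,.10)
for n in('scene','top'):
  p,d,w=cloud(n);cv2.imwrite(f'pics/{n}3.png',p[:,:,::-1]);np.savez(f'c3{n}.npz',p=p,d=d,w=w)
a=cv2.imread('pics/scene3.png')[150:380,90:330];cv2.imwrite('pics/s3z.png',cv2.resize(a,None,fx=2.6,fy=2.6))
"
```

```text
time_s: 6.83
tcp_pos: [0.4869, 0.1977, 0.1764]
tcp_rot: [-60.0, -0.2, 2.1]
ft_force: [-0.3, 0.4, -1.6]
opening: 0.155
t 6.83 tcp [0.4869 0.1977 0.1764] target [0.4851 0.1996 0.1749] open 0.155
rot (tool) [0.04 0.04 0.17] | shift in current tool axes cm [-0.17  0.23  0.1 ] | shift in target axes cm [-0.17  0.23  0.1 ]
F [-0.3   0.4  -1.56] T [-0.58  0.01  0.02]
```

View pics/s3z.png

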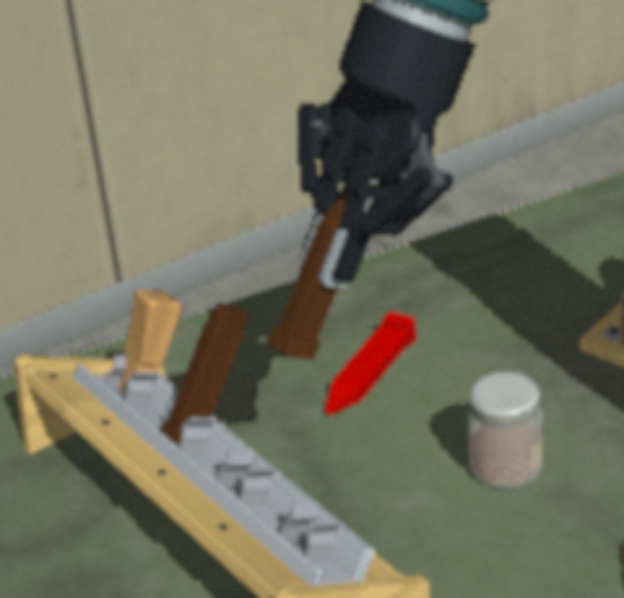

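```bash
cat > inhand.py <<'E'
from h import *
import sys
def tine(n,p,d,w,lo=-.005,hi=.08):
    P,Rc,o=now();q=(w-P)@Rc;hsv=cv2.cvtColor(p,cv2.COLOR_RGB2HSV);pf=p.astype(float)
    br=(hsv[...,1]>90)&(pf[...,0]-pf[...,2]>18)&(d>0)
    m=br&(abs(q[...,0])<.02)&(abs(q[...,2])<.03)&(q[...,1]>lo)&(q[...,1]<hi)
    g=q[m]*1e3
    for a,b in((0,15),(15,30),(30,40),(40,48),(48,52),(52,54),(54,56),(56,60)):
        s=g[(g[:,1]>=a)&(g[:,1]<b)]
        if len(s)>3:print(n,(a,b),len(s),"x",np.percentile(s[:,0],[2,98]).round(1),"z",np.percentile(s[:,2],[2,50,98]).round(1))
    print("ymax",np.sort(g[:,1])[-8:].round(1))
if __name__=="__main__":
  for n in("scene","top"):
    p,d,w=cloud(n);tine(n,p,d,w)
E
python3 inhand.py
```

```text
scene (0, 15) 128 x [-7.9  6.6] z [-8.6 10.  15.7]
scene (15, 30) 146 x [-7.8  6.3] z [-8.6  8.7 15.7]
scene (30, 40) 104 x [-10.7   8.2] z [-7.7  8.7 15.7]
scene (40, 48) 93 x [-11.8  10.4] z [-7.  11.9 16.2]
scene (48, 52) 15 x [-9.9  9.4] z [-6.4 13.4 14.7]
ymax [49.  49.  49.2 49.4 49.4 49.5 50.2 50.5]
top (0, 15) 17 x [-6.9  6.7] z [ 6.6 12.7 13.9]
top (15, 30) 15 x [-6.   5.9] z [12.1 13.4 15. ]
top (30, 40) 26 x [-11.1   9.4] z [-4.7 12.2 14.5]
top (40, 48) 12 x [-10.9   9.5] z [-4.5  6.2 15.1]
top (48, 52) 5 x [-2.9 10.3] z [12.9 13.3 13.5]
ymax [46.6 46.6 47.5 48.4 48.8 49.3 50.1 50.7]
```

```bash
cat >> h.py <<'E'
OFF=np.array([-.0006,-.020,.0015])
def goh(gp,F,off=OFF):
    "bring the held point (off in tool frame) to gp with frame F"
    Rg=tool(F);p,Rc,o=now();t=gp-Rg@off
    rv=R.from_matrix(Rc.T@Rg).as_rotvec(degrees=True)
    print("t",round(o["time_s"],2),"tcp",p.round(4),"target",t.round(4),"open",round(o["opening"],3))
    print("rot",rv.round(2),"| cur axes cm",(Rc.T@(t-p)*100).round(2),"| target axes cm",(Rg.T@(t-p)*100).round(2))
    print("held pt in row",(Rr.T@(p+Rc@off-RO)*1e3).round(1),"F",o["ft_force"].round(2),"Frow",(Rr.T@o["ft_force"]).round(2))
E
python3 -c "
from h import *
goh(rowp(0,0,.087+.13),Rr)"
```

```text
t 7.03 tcp [0.4851 0.199  0.1744] target [ 0.478  -0.1931  0.197 ] open 0.157
rot [-29.91 -11.67   3.02] | cur axes cm [ -2.26 -21.53 -32.77] | target axes cm [-10.3   -2.26 -37.84]
held pt in row [ 368.5 -101.2  192.5] F [-0.26 -0.22 -0.93] Frow [-0.15  0.31 -0.93]
```

```bash
python3 -m handwheel '[[[0,-3,0],[0,0,0],0],[[0,-3,0],[0,0,0],0],[[0,0,0],[-5.98,-2.33,0.6],0],[[0,0,0],[-5.98,-2.33,0.6],0],[[0,0,0],[-5.98,-2.33,0.6],0],[[0,0,0],[-5.98,-2.33,0.6],0],[[0,0,0],[-5.98,-2.33,0.6],0],[[0,0,0],[0,0,0],0]]' 60; python3 -c "
from h import *
goh(rowp(0,0,.087+.10),Rr)"
```

```text
time_s: 7.7
tcp_pos: [0.4849, 0.1769, 0.2262]
tcp_rot: [-90.1, -0.0, 15.0]
ft_force: [-1.0, 1.2, -0.6]
opening: 0.151
t 7.7 tcp [0.4849 0.1769 0.2262] target [ 0.478  -0.1931  0.167 ] open 0.151
rot [0.05 0.82 0.04] | cur axes cm [-10.26   5.95 -35.55] | target axes cm [ -9.74   5.92 -35.7 ]
held pt in row [357.  -97.4 246.2] F [-1.03  1.2  -0.57] Frow [ 1.42  0.7  -0.57]
```

```bash
python3 -m handwheel '[[[-0.85,0,-2.96],[0,0,0],0],[[-0.85,0,-2.96],[0,0,0],0],[[-0.85,0,-2.96],[0,0,0],0],[[-0.85,0,-2.96],[0,0,0],0],[[-0.85,0,-2.96],[0,0,0],0],[[-0.85,0,-2.96],[0,0,0],0],[[-0.85,0,-2.96],[0,0,0],0],[[-0.85,0,-2.96],[0,0,0],0],[[-0.85,0,-2.96],[0,0,0],0],[[-0.85,0,-2.96],[0,0,0],0],[[-0.85,0,-2.96],[0,0,0],0],[[-0.85,0,-2.96],[0,0,0],0],[[0,0,0],[0,0,0],0],[[0,0,0],[0,0,0],0],[[0,0,0],[0,0,0],0]]' 60; python3 -c "
from h import *
goh(rowp(0,0,.087+.06),Rr)"
```

```text
time_s: 8.95
tcp_pos: [0.4742, -0.2, 0.226]
tcp_rot: [-89.9, -0.0, 14.1]
ft_force: [0.5, 0.9, -0.9]
opening: 0.156
t 8.95 tcp [ 0.4742 -0.2     0.226 ] target [ 0.478  -0.1931  0.127 ] open 0.156
rot [-0.12 -0.1   0.03] | cur axes cm [0.54 9.91 0.55] | target axes cm [0.55 9.9  0.57]
held pt in row [ -5.7   5.5 246. ] F [ 0.54  0.86 -0.92] Frow [ 0.7  -0.74 -0.92]
```

```bash
python3 -m handwheel '[[[0.27,1.0,0.27],[0,0,0],0],[[0.27,2,0.27],[0,0,0],0],[[0,2.5,0],[0,0,0],0],[[0,2.5,0],[0,0,0],0],[[0,1.9,0],[0,0,0],0],[[0,0,0],[0,0,0],0],[[0,0,0],[0,0,0],0]]' 60; python3 -c "
from h import *
goh(rowp(0,0,.087),Rr)
import inhand
for n in('scene','top'):
  p,d,w=cloud(n);cv2.imwrite(f'pics/{n}4.png',p[:,:,::-1]);inhand.tine(n,p,d,w)
a=cv2.imread('pics/scene4.png')[130:330,270:510];cv2.imwrite('pics/s4z.png',cv2.resize(a,None,fx=2.8,fy=2.8))
a=cv2.imread('pics/top4.png')[200:320,270:450];cv2.imwrite('pics/t4z.png',cv2.resize(a,None,fx=4,fy=4))
"
```

```text
time_s: 9.53
tcp_pos: [0.4782, -0.1924, 0.1268]
tcp_rot: [-89.9, 0.0, 14.2]
ft_force: [0.1, 0.7, -0.0]
opening: 0.155
t 9.53 tcp [ 0.4782 -0.1924  0.1268] target [ 0.478  -0.1931  0.067 ] open 0.155
rot [-0.11  0.04 -0.04] | cur axes cm [-0.03  5.98 -0.08] | target axes cm [-0.04  5.98 -0.06]
held pt in row [  0.6  -0.4 146.8] F [ 0.05  0.65 -0.04] Frow [ 0.62 -0.21 -0.04]
scene (0, 15) 50 x [-7.7  4. ] z [-6.4 13.4 16.6]
scene (15, 30) 63 x [-8.1  4.7] z [-5.4 13.8 17.3]
scene (30, 40) 52 x [-9.2  7.1] z [-7.1 13.2 18.8]
scene (40, 48) 51 x [-11.7  10.1] z [-7.  13.4 18.5]
scene (48, 52) 14 x [-11.7  10. ] z [-5.7 14.1 16.6]
scene (52, 54) 5 x [-10.4   6.5] z [-1.3 12.3 16.2]
ymax [77.  77.1 77.2 77.9 78.  78.3 79.  79.1]
ymax []
```

View pics/s4z.png

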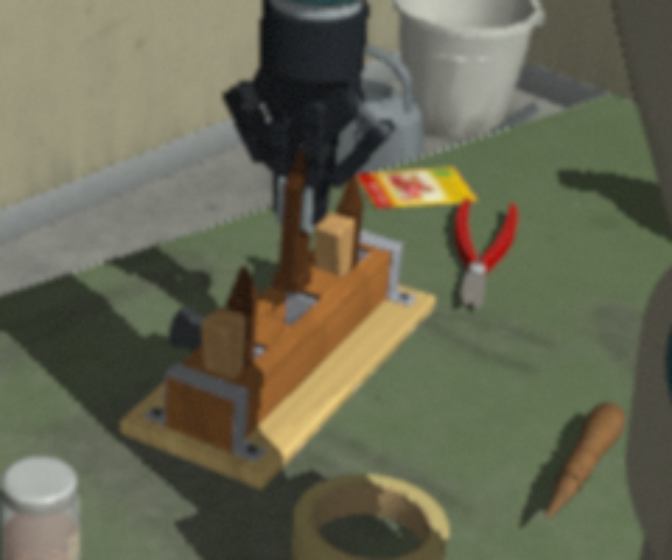

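View pics/t4z.png

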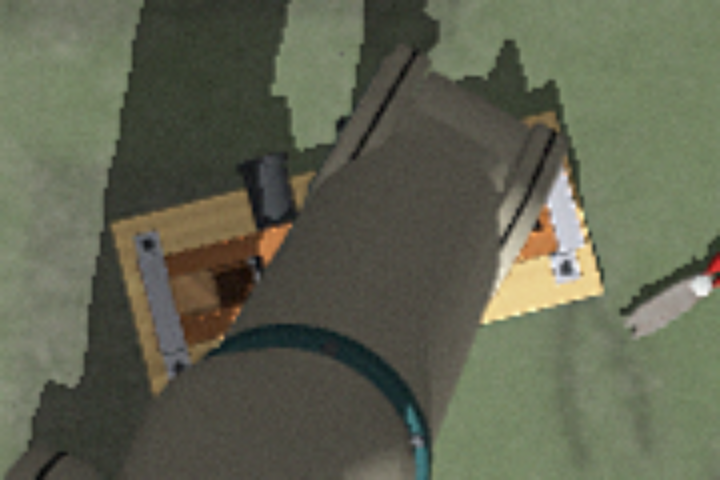

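```bash
python3 -m handwheel '[[[-0.03,0.8,-0.06],[0,0,0],0],[[0,0.8,0],[0,0,0],0],[[0,0.6,0],[0,0,0],0],[[0,0.5,0],[0,0,0],0],[[0,0.5,0],[0,0,0],0],[[0,0,0],[0,0,0],0]]' 60; python3 -c "
from h import *
goh(rowp(0,0,.087),Rr)"
```

```text
time_s: 10.13
tcp_pos: [0.478, -0.1946, 0.0948]
tcp_rot: [-90.0, 0.0, 14.1]
ft_force: [-0.6, 0.3, -0.4]
opening: 0.154
t 10.13 tcp [ 0.478  -0.1946  0.0948] target [ 0.478  -0.1931  0.067 ] open 0.154
rot [-0.04 -0.08 -0.  ] | cur axes cm [0.04 2.78 0.15] | target axes cm [0.04 2.78 0.15]
held pt in row [ -1.5   0.4 114.8] F [-0.56  0.29 -0.44] Frow [ 0.41  0.47 -0.44]
```

Inside the mortise without contact. Continue down.

```bash
python3 -m handwheel '[[[0,0.6,0.1],[0,0,0],0],[[0,0.6,0],[0,0,0],0],[[0,0.5,0],[0,0,0],0],[[0,0.4,0],[0,0,0],0],[[0,0.3,0],[0,0,0],0],[[0,0.2,0],[0,0,0],0],[[0,0,0],[0,0,0],0]]' 60; python3 -c "
from h import *
goh(rowp(0,0,.087),Rr)"
```

```text
time_s: 10.72
tcp_pos: [0.4783, -0.1938, 0.0694]
tcp_rot: [-90.0, -0.1, 14.1]
ft_force: [0.6, -0.0, 0.2]
opening: 0.152
t 10.72 tcp [ 0.4783 -0.1938  0.0694] target [ 0.478  -0.1931  0.067 ] open 0.152
rot [-0.   -0.07  0.05] | cur axes cm [-0.    0.24  0.08] | target axes cm [-0.    0.24  0.08]
held pt in row [-0.8 -0.  89.4] F [ 0.59 -0.02  0.17] Frow [-0.16 -0.56  0.17]
```

```bash
python3 -m handwheel '[[[0,0.1,0],[0,0,0],0],[[0,0.1,0],[0,0,0],0],[[0,0.1,0],[0,0,0],0],[[0,0,0],[0,0,0],0]]' 60;python3 -m handwheel '[[[0,0.07,0],[0,0,0],0],[[0,0,0],[0,0,0],0]]' 60;python3 -m handwheel '[[[0,0.07,0],[0,0,0],0],[[0,0,0],[0,0,0],0]]' 60; python3 -c "
from h import *
goh(rowp(0,0,.087),Rr)"
```

```text
time_s: 11.05
tcp_pos: [0.4787, -0.194, 0.0686]
tcp_rot: [-90.0, -0.1, 14.1]
ft_force: [-2.3, 1.8, 15.8]
opening: 0.155
time_s: 11.22
tcp_pos: [0.4787, -0.194, 0.0686]
tcp_rot: [-90.0, -0.2, 14.1]
ft_force: [-4.5, 1.0, 22.8]
opening: 0.156
time_s: 11.38
tcp_pos: [0.4787, -0.1941, 0.0685]
tcp_rot: [-90.0, -0.2, 14.1]
ft_force: [-6.1, 2.6, 29.7]
opening: 0.151
t 11.38 tcp [ 0.4787 -0.1941  0.0685] target [ 0.478  -0.1931  0.067 ] open 0.151
rot [ 0.03 -0.1   0.19] | cur axes cm [-0.04  0.15  0.11] | target axes cm [-0.04  0.15  0.11]
held pt in row [-1.1 -0.3 88.5] F [-6.06  2.61 29.66] Frow [ 4.02  5.23 29.66]
```

```bash
python3 -m handwheel '[[[0,-0.2,0],[0,0,0],0],[[0,0,-0.1],[0,0,0],0],[[0,0,-0.1],[0,0,0],0],[[0,0,0],[0,0,0],0]]' 60;python3 -c "
from h import *
goh(rowp(-.0035,0,.087),Rr)"; python3 -m handwheel '[[[0,0,-0.1],[0,0,0],0],[[0,0,0],[0,0,0],0]]' 60;python3 -c "
from h import *
goh(rowp(-.0035,0,.087),Rr)"
```

```text
time_s: 11.72
tcp_pos: [0.4794, -0.1948, 0.0687]
tcp_rot: [-89.9, -0.1, 14.2]
ft_force: [-1.5, 3.3, 15.1]
opening: 0.154
t 11.72 tcp [ 0.4794 -0.1948  0.0687] target [ 0.4789 -0.1965  0.067 ] open 0.154
rot [-0.06 -0.04  0.15] | cur axes cm [-0.09  0.17 -0.15] | target axes cm [-0.09  0.17 -0.15]
held pt in row [-2.  -0.8 88.7] F [-1.54  3.33 15.13] Frow [ 3.61  0.68 15.13]
time_s: 11.88
tcp_pos: [0.4794, -0.195, 0.0687]
tcp_rot: [-89.9, -0.1, 14.2]
ft_force: [-2.3, 5.4, 16.4]
opening: 0.158
t 11.88 tcp [ 0.4794 -0.195   0.0687] target [ 0.4789 -0.1965  0.067 ] open 0.158
rot [-0.13 -0.02  0.13] | cur axes cm [-0.09  0.17 -0.13] | target axes cm [-0.09  0.17 -0.13]
held pt in row [-2.2 -0.8 88.7] F [-2.25  5.4  16.44] Frow [ 5.78  0.86 16.44]
```

```bash
python3 -m handwheel '[[[-0.07,-0.14,0],[0,0,0],0],[[0,0,0],[0,0,0],0]]' 60;python3 -c "
from h import *
goh(rowp(-.0035,0,.087),Rr)"; python3 -m handwheel '[[[0,0,-0.1],[0,0,0],0],[[0,0,0],[0,0,0],0]]' 60;python3 -c "
from h import *
goh(rowp(-.0035,0,.087),Rr)"
```

```text
time_s: 12.05
tcp_pos: [0.4787, -0.1965, 0.0691]
tcp_rot: [-90.0, -0.1, 14.2]
ft_force: [-0.2, 2.2, 0.1]
opening: 0.159
t 12.05 tcp [ 0.4787 -0.1965  0.0691] target [ 0.4789 -0.1965  0.067 ] open 0.159
rot [-0.01 -0.05  0.11] | cur axes cm [ 0.02  0.21 -0.01] | target axes cm [ 0.02  0.21 -0.01]
held pt in row [-3.4  0.3 89.1] F [-0.18  2.19  0.09] Frow [ 2.16 -0.36  0.09]
time_s: 12.22
tcp_pos: [0.4786, -0.1968, 0.0688]
tcp_rot: [-89.9, -0.1, 14.2]
ft_force: [-1.3, 4.6, 5.2]
opening: 0.157
t 12.22 tcp [ 0.4786 -0.1968  0.0688] target [ 0.4789 -0.1965  0.067 ] open 0.157
rot [-0.09 -0.04  0.06] | cur axes cm [0.04 0.18 0.02] | target axes cm [0.04 0.18 0.02]
held pt in row [-3.8  0.4 88.8] F [-1.31  4.64  5.22] Frow [4.82 0.13 5.22]
```

```bash
python3 -m handwheel '[[[0,0.05,0.06],[0,0,0],0],[[0,0,0],[0,0,0],0],[[0,0,0],[0,0,0],22],[[0,0,0],[0,0,0],28],[[0,0,0],[0,0,0],40],[[0,0,0],[0,0,0],40],[[0,0,0],[0,0,0],40]]' 60;python3 -c "
from h import *
goh(rowp(-.0035,0,.087),Rr)
p,d,w=cloud('scene');cv2.imwrite('pics/s5.png',p[:,:,::-1]);a=p[130:330,270:510,::-1];cv2.imwrite('pics/s5z.png',cv2.resize(a,None,fx=2.8,fy=2.8))
"
```

```text
time_s: 12.8
tcp_pos: [0.4786, -0.1978, 0.0682]
tcp_rot: [-90.0, -0.1, 14.1]
ft_force: [0.4, -0.2, -0.8]
opening: 0.398
t 12.8 tcp [ 0.4786 -0.1978  0.0682] target [ 0.4789 -0.1965  0.067 ] open 0.398
rot [ 0.04 -0.09  0.07] | cur axes cm [0.06 0.12 0.11] | target axes cm [0.06 0.12 0.11]
held pt in row [-4.6  0.7 88.2] F [ 0.42 -0.22 -0.84] Frow [-0.32 -0.35 -0.84]
```

View pics/s5z.png

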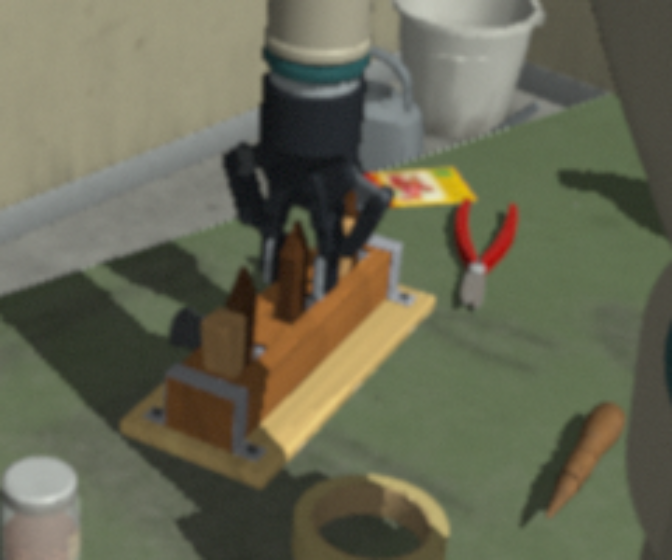

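```bash
python3 -m handwheel '[[[0,-0.8,0.05],[0,0,0],45],[[0,-1,0.05],[0,0,0],50],[[0,-1.5,0],[0,0,0],60],[[0,-2,0],[0,0,0],60],[[0,-3,0],[0,0,0],60],[[0,-3,0],[0,0,0],60],[[0,-3,0],[0,0,0],60],[[0,-2,0],[0,0,0],60],[[0,0,0],[0,0,0],60]]' 60;python3 -c "
from h import *
p,d,w=cloud('scene');a=p[130:330,270:510,::-1];cv2.imwrite('pics/s6z.png',cv2.resize(a,None,fx=2.8,fy=2.8))
hsv=cv2.cvtColor(p,cv2.COLOR_RGB2HSV);pf=p.astype(float)
q=(w-RO)@Rr*1e3
m=(d>0)&(hsv[...,1]>90)&(abs(q[...,1])<13)&(q[...,0]>-25)&(q[...,0]<17)&(q[...,2]>62)&(q[...,2]<140)
g=q[m]
for a in range(60,135,10):
  s=g[(g[:,2]>=a)&(g[:,2]<a+10)]
  if len(s)>2: print(a,len(s),'x',np.percentile(s[:,0],[3,50,97]).round(1),'y',np.percentile(s[:,1],[3,50,97]).round(1))
print(g[:,2].max())
go(WG,Rt,.10)
"
```

```text
time_s: 13.6
tcp_pos: [0.4807, -0.1976, 0.2367]
tcp_rot: [-90.3, -0.6, 14.1]
ft_force: [0.2, 0.3, -0.2]
opening: 0.598
60 35 x [-11.2   7.5  13.3] y [-6.9  4.   5.3]
70 45 x [-9.5  8.8 13.1] y [-6.9  2.8  7. ]
80 40 x [-8.4  8.  12.2] y [-7.1  3.4  6.5]
90 41 x [-10.6   7.4  13.3] y [-7.1  4.6  6.6]
100 48 x [-10.8   5.7  10.9] y [-5.8  2.8  6.1]
110 31 x [-8.5  2.6  8.1] y [-4.2  1.4  4.1]
120 17 x [-4.9 -0.1  3.7] y [-3.3  0.3  2.8]
130.5223310359055
t 13.65 tcp [ 0.4796 -0.197   0.2345] target [0.6244 0.2114 0.1648] open 0.598
rot (tool) [30.06 11.77 -2.72] | shift in current tool axes cm [23.96  7.01 36.09] | shift in target axes cm [16.04 26.16 31.37]
F [ 0.15  0.46 -0.21] T [ 0.03 -0.02 -0.01]
```

View pics/s6z.png

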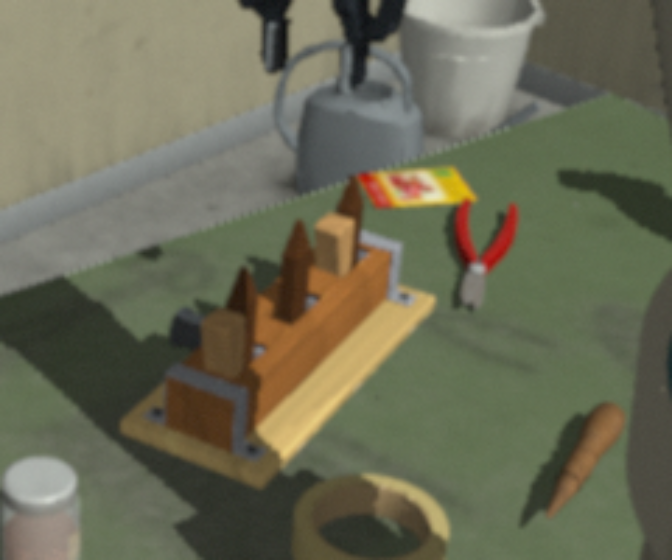

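```bash
python3 -m handwheel '[[[2,0,3.01],[0,0,0],60],[[2,0,3.01],[0,0,0],60],[[2,0,3.01],[0,0,0],60],[[2,0,3.01],[0,0,0],60],[[2,0,3.01],[0,0,0],60],[[2,0,3.01],[0,0,0],60],[[2,0,3.01],[0,0,0],60],[[2,0,3.01],[0,0,0],60],[[2,0,3.01],[0,0,0],60],[[2,0,3.01],[0,0,0],60],[[2,0,3.01],[0,0,0],60],[[2,0,3.01],[0,0,0],60],[[0,0,0],[6.01,2.35,-0.55],60],[[0,0,0],[6.01,2.35,-0.55],60],[[0,0,0],[6.01,2.35,-0.55],60],[[0,0,0],[6.01,2.35,-0.55],60],[[0,0,0],[6.01,2.35,-0.55],60],[[0,0,0],[0,0,0],60],[[0,0,0],[0,0,0],60]]' 60;python3 -c "
from h import *
go(WG,Rt,.07)"
```

```text
time_s: 15.23
tcp_pos: [0.6225, 0.2095, 0.23]
tcp_rot: [-60.0, 0.5, 2.0]
ft_force: [0.2, -0.4, 0.7]
opening: 0.602
t 15.23 tcp [0.6225 0.2095 0.23  ] target [0.6238 0.2263 0.1388] open 0.602
rot (tool) [ 0.03 -0.42 -0.32] | shift in current tool axes cm [ 0.27  8.74 -3.1 ] | shift in target axes cm [ 0.2   8.73 -3.11]
F [ 0.23 -0.36  0.71] T [-0.45  0.03  0.  ]
```

```bash
python3 -m handwheel '[[[0.09,2.5,-1.03],[0,-0.14,-0.1],60],[[0.09,2.5,-1.03],[0,-0.14,-0.1],60],[[0.09,2.5,-1.03],[0,-0.14,-0.1],60],[[0,1.2,0],[0,0,0],60],[[0,0,0],[0,0,0],60],[[0,0,0],[0,0,0],60]]' 60;python3 -c "
from h import *
go(WG,Rt,.003)
for n in('scene','top'):
  p,d,w=cloud(n);cv2.imwrite(f'pics/{n}7.png',p[:,:,::-1])
a=cv2.imread('pics/scene7.png')[180:380,90:330];cv2.imwrite('pics/s7z.png',cv2.resize(a,None,fx=2.8,fy=2.8))"
```

```text
time_s: 15.73
tcp_pos: [0.624, 0.2321, 0.1415]
tcp_rot: [-59.9, -0.2, 2.6]
ft_force: [0.5, -0.0, 0.2]
opening: 0.601
t 15.73 tcp [0.624  0.2321 0.1415] target [0.6225 0.2598 0.0808] open 0.601
rot (tool) [-0.15  0.47 -0.08] | shift in current tool axes cm [-0.04  6.64 -0.65] | shift in target axes cm [-0.04  6.64 -0.63]
F [ 0.48 -0.03  0.25] T [-0.57 -0.04  0.02]
```

View pics/s7z.png

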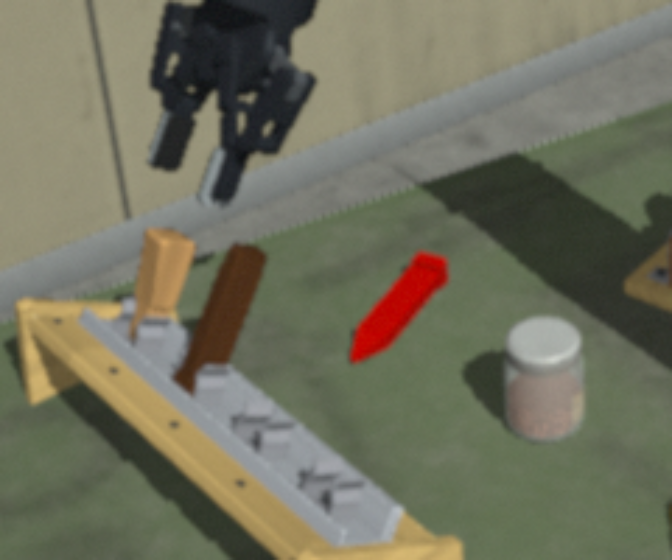

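```bash
python3 -m handwheel '[[[0,0.8,-0.3],[0,0.2,0],60],[[0,1.0,-0.3],[0,0.2,0],60],[[0,1.2,0],[0,0,0],60],[[0,1.2,0],[0,0,0],60],[[0,1.2,0],[0,0,0],60],[[0,1.1,0],[0,0,0],60],[[0,0,0],[0,0,0],60],[[0,0,0],[0,0,0],60]]' 60;python3 -c "
from h import *
go(WG,Rt,.003)
for n in('scene','top'):
  p,d,w=cloud(n);cv2.imwrite(f'pics/{n}8.png',p[:,:,::-1])
a=cv2.imread('pics/scene8.png')[180:380,90:330];cv2.imwrite('pics/s8z.png',cv2.resize(a,None,fx=2.8,fy=2.8))"
```

```text
time_s: 16.5
tcp_pos: [0.6228, 0.2575, 0.0806]
tcp_rot: [-59.9, 0.1, 2.1]
ft_force: [0.6, 0.2, 0.2]
opening: 0.601
t 16.5 tcp [0.6228 0.2575 0.0806] target [0.6225 0.2598 0.0808] open 0.601
rot (tool) [-0.14 -0.14 -0.08] | shift in current tool axes cm [-0.02  0.1   0.21] | shift in target axes cm [-0.02  0.1   0.21]
F [0.62 0.23 0.2 ] T [-0.53 -0.01 -0.02]
```

View pics/s8z.png

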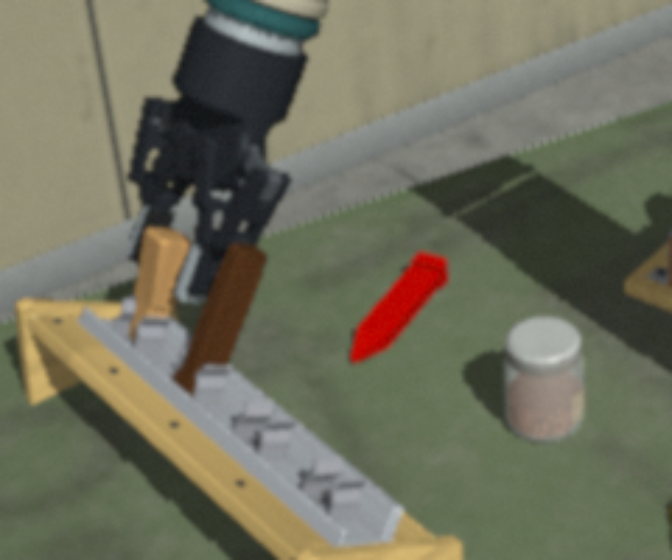

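```bash
python3 -m handwheel '[[[0,0.1,0.2],[0,0,0],60],[[0,0,0],[0,0,0],45],[[0,0,0],[0,0,0],35],[[0,0,0],[0,0,0],0],[[0,0,0],[0,0,0],0],[[0,0,0],[0,0,0],0],[[0,0,0],[0,0,0],0],[[0,0,0],[0,0,0],0]]' 90;python3 -c "
from h import *
go(WG,Rt,.003)"
```

```text
time_s: 17.27
tcp_pos: [0.6236, 0.259, 0.0822]
tcp_rot: [-59.9, 0.0, 2.1]
ft_force: [-1.3, -1.5, 6.4]
opening: 0.247
t 17.27 tcp [0.6236 0.259  0.0822] target [0.6225 0.2598 0.0808] open 0.247
rot (tool) [-0.13 -0.12  0.05] | shift in current tool axes cm [-0.11  0.16  0.01] | shift in target axes cm [-0.11  0.16  0.01]
F [-1.31 -1.55  6.44] T [-0.31  0.23  0.16]
```

```bash
python3 -m handwheel '[[[0,-0.3,0],[0,0,0],0],[[0,-0.3,0],[0,0,0],0],[[0,-0.3,0],[0,0,0],0],[[0,-0.3,0],[0,0,0],0],[[0,-0.3,0],[0,0,0],0],[[0,-0.5,0],[0,0,0],0],[[0,-0.5,0],[0,0,0],0],[[0,-1,0],[0,0,0],0],[[0,-1,0],[0,0,0],0],[[0,-1.5,0],[0,0,0],0],[[0,-2,0],[0,0,0],0],[[0,-2,0],[0,0,0],0],[[0,-2,0],[0,0,0],0],[[0,0,0],[0,0,0],0],[[0,0,0],[0,0,0],0]]' 90; python3 -c "
from h import *
for n in('scene','top'):
  p,d,w=cloud(n);cv2.imwrite(f'pics/{n}9.png',p[:,:,::-1])
  P,Rc,o=now();q=(w-P)@Rc*1e3;hsv=cv2.cvtColor(p,cv2.COLOR_RGB2HSV);pf=p.astype(float)
  br=(hsv[...,1]>70)&(pf[...,0]-pf[...,2]>18)&(d>0)
  g=q[br&(abs(q[...,0])<20)&(abs(q[...,2])<30)&(q[...,1]>-50)&(q[...,1]<50)]
  for a in range(-45,50,10):
    s=g[(g[:,1]>=a)&(g[:,1]<a+10)]
    if len(s)>3:print(n,a,len(s),'x',np.percentile(s[:,0],[2,98]).round(1),'z',np.percentile(s[:,2],[2,50,98]).round(1))
  print('y',np.sort(g[:,1])[:6].round(1),np.sort(g[:,1])[-8:].round(1))
go(WG,Rt,.10)
a=cv2.imread('pics/scene9.png')[130:360,90:330];cv2.imwrite('pics/s9z.png',cv2.resize(a,None,fx=2.6,fy=2.6))
"
```

```text
time_s: 18.52
tcp_pos: [0.627, 0.1976, 0.1874]
tcp_rot: [-59.9, -0.2, 2.0]
ft_force: [0.5, -0.3, -0.8]
opening: 0.245
scene -45 33 x [-7.4 13.8] z [-6.7  7.3 15.6]
scene -35 63 x [-10.9  13.8] z [ 9.  15.1 17.2]
scene -25 49 x [-9.7 12. ] z [ 9.8 13.2 15.9]
scene -15 43 x [-9.7  8.9] z [ 8.2 11.3 13.7]
scene -5 70 x [-11.1  11.9] z [-8.   7.7 11.2]
scene 5 76 x [-11.5  10. ] z [-10.4   6.1   9.3]
scene 15 62 x [-8.9  8.5] z [-9.   2.7  6.8]
scene 25 69 x [-11.4   9.5] z [-10.6   1.3   4.1]
scene 35 36 x [-10.1  11.2] z [-11.4  -0.    2.6]
y [-38.3 -38.1 -38.1 -37.6 -37.6 -37.1] [39.9 40.  40.2 40.4 40.7 40.9 41.1 41.1]
top -45 31 x [-8.8 11.3] z [ 1.8  8.3 15.3]
top -35 37 x [-9.7 12.2] z [ 1.9 11.4 15.8]
top -15 10 x [-8.5 15.4] z [ 9.  11.1 11.8]
top 5 6 x [-9.2  6.6] z [5.6 6.  7.5]
top 25 5 x [-11.1  -7.3] z [-2.2 -0.3  1.9]
y [-41.3 -40.5 -40.2 -39.6 -39.2 -38.4] [26.9 28.7 30.  33.2 34.4 36.6 37.8 37.9]
t 18.62 tcp [0.6252 0.1993 0.1854] target [0.6244 0.2114 0.1648] open 0.245
rot (tool) [-0.13 -0.12 -0.01] | shift in current tool axes cm [-0.03  2.39  0.02] | shift in target axes cm [-0.03  2.39  0.02]
F [-0.54 -0.49 -0.74] T [-0.54  0.01  0.  ]
```

View pics/s9z.png

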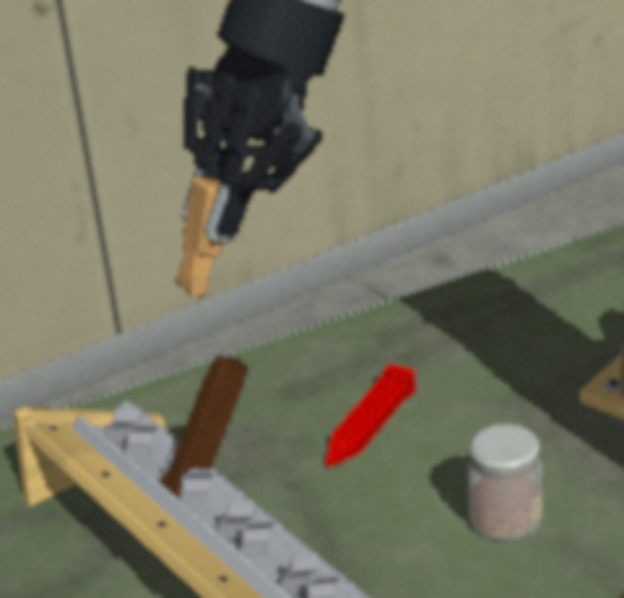

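```bash
cat >> h.py <<'E'
OFFW=np.array([0,-.0173,0])
E
python3 -c "
from h import *
goh(rowp(.0215,0,.20),Rr,OFFW)"
```

```text
t 18.62 tcp [0.6252 0.1993 0.1854] target [ 0.4718 -0.171   0.1827] open 0.245
rot [-30.03 -11.84   3.11] | cur axes cm [-16.68 -18.04 -31.66] | target axes cm [-23.95   0.27 -32.13]
held pt in row [ 334.3 -237.7  200.4] F [-0.54 -0.49 -0.74] Frow [-0.34  0.65 -0.74]
```

```bash
python3 -m handwheel '[[[0,-2.5,0],[0,0,0],0],[[0,-2.5,0],[0,0,0],0],[[0,0,0],[-6.0,-2.37,0.62],0],[[0,0,0],[-6.0,-2.37,0.62],0],[[0,0,0],[-6.0,-2.37,0.62],0],[[0,0,0],[-6.0,-2.37,0.62],0],[[0,0,0],[-6.0,-2.37,0.62],0],[[0,0,0],[0,0,0],0],[[0,0,0],[0,0,0],0]]' 90; python3 -c "
from h import *
goh(rowp(.0215,0,.20),Rr,OFFW)"
```

```text
time_s: 19.37
tcp_pos: [0.6248, 0.1784, 0.2273]
tcp_rot: [-89.9, 0.1, 14.6]
ft_force: [0.0, -1.2, -1.3]
opening: 0.247
t 19.37 tcp [0.6248 0.1784 0.2273] target [ 0.4718 -0.171   0.1827] open 0.247
rot [-0.14  0.36 -0.09] | cur axes cm [-23.58   4.43 -29.98] | target axes cm [-23.4    4.46 -30.12]
held pt in row [ 322.6 -234.   244.6] F [ 0.01 -1.16 -1.33] Frow [-1.13  0.27 -1.33]
```

```bash
python3 -m handwheel '[[[-1.96,0,-2.5],[0,0.03,0],0],[[-1.96,0,-2.5],[0,0.03,0],0],[[-1.96,0,-2.5],[0,0.03,0],0],[[-1.96,0,-2.5],[0,0.03,0],0],[[-1.96,0,-2.5],[0,0.03,0],0],[[-1.96,0,-2.5],[0,0.03,0],0],[[-1.96,0,-2.5],[0,0.03,0],0],[[-1.96,0,-2.5],[0,0.03,0],0],[[-1.96,0,-2.5],[0,0.03,0],0],[[-1.96,0,-2.5],[0,0.03,0],0],[[-1.96,0,-2.5],[0,0.03,0],0],[[-1.96,0,-2.5],[0,0.03,0],0],[[0,0,0],[0,0,0],0],[[0,0,0],[0,0,0],0],[[0,0,0],[0,0,0],0],[[0,0,0],[0,0,0],0]]' 90; python3 -c "
from h import *
goh(rowp(.0215,0,.125),Rr,OFFW)"
```

```text
time_s: 20.7
tcp_pos: [0.4712, -0.1734, 0.2283]
tcp_rot: [-89.9, -0.1, 13.8]
ft_force: [0.2, 0.2, -1.3]
opening: 0.242
t 20.7 tcp [ 0.4712 -0.1734  0.2283] target [ 0.4718 -0.171   0.1077] open 0.242
rot [-0.08 -0.36  0.05] | cur axes cm [ 0.11 12.06  0.21] | target axes cm [ 0.12 12.06  0.22]
held pt in row [ 19.3   1.2 245.6] F [ 0.17  0.22 -1.31] Frow [ 0.17 -0.22 -1.31]
```

```bash
python3 -m handwheel '[[[0.11,1,0.2],[0,-0.3,0],0],[[0,2,0],[0,0,0],0],[[0,1.5,0],[0,0,0],0],[[0,0.5,0],[0,0,0],0],[[0,0,0],[0,0,0],0],[[0,0,0],[0,0,0],0]]' 90; python3 -c "
from h import *
goh(rowp(.0215,0,.125),Rr,OFFW)
p,d,w=cloud('scene');a=p[110:330,270:510,::-1];cv2.imwrite('pics/s10z.png',cv2.resize(a,None,fx=2.7,fy=2.7))
hsv=cv2.cvtColor(p,cv2.COLOR_RGB2HSV)
q=(w-RO)@Rr*1e3
m=(d>0)&(hsv[...,1]>70)&(abs(q[...,1])<16)&(q[...,0]>-25)&(q[...,0]<50)&(q[...,2]>62)&(q[...,2]<215)
g=q[m]
for a in range(60,215,10):
  s=g[(g[:,2]>=a)&(g[:,2]<a+10)]
  if len(s)>2: print(a,len(s),'x',np.percentile(s[:,0],[3,50,97]).round(1),'y',np.percentile(s[:,1],[3,50,97]).round(1))
"
```

```text
time_s: 21.2
tcp_pos: [0.4722, -0.1714, 0.1787]
tcp_rot: [-90.0, -0.1, 14.2]
ft_force: [0.1, 0.2, 0.2]
opening: 0.247
t 21.2 tcp [ 0.4722 -0.1714  0.1787] target [ 0.4718 -0.171   0.1077] open 0.247
rot [-0.01 -0.02  0.05] | cur axes cm [-0.03  7.1   0.05] | target axes cm [-0.02  7.1   0.05]
held pt in row [ 21.   -0.2 196. ] F [0.07 0.22 0.2 ] Frow [ 0.19 -0.12  0.2 ]
60 34 x [-10.    9.4  14.2] y [-7.4  3.4  6.4]
70 45 x [-9.8  8.4 12.1] y [-8.   4.   6.3]
80 40 x [-10.8   8.4  11.9] y [-6.9  3.9  5.6]
90 41 x [-11.6   8.6  13.8] y [-7.6  3.2  6.3]
100 47 x [-9.7  6.2 12. ] y [-6.3  3.5  6.5]
110 35 x [-9.5  3.7  8.4] y [-5.7  1.8  4.4]
120 11 x [-5.3  3.3  7. ] y [-3.3  1.5  2.8]
130 19 x [ 9.5 21.3 24. ] y [-10.4   2.9  10.6]
140 50 x [13.4 22.6 25.8] y [-10.9   3.9  10.6]
150 40 x [11.8 24.7 29.6] y [-5.7  4.3  7.4]
160 38 x [12.  27.5 30.5] y [-6.7  4.8 10.1]
170 42 x [20.6 29.8 32.5] y [-9.8  1.  10.3]
180 38 x [29.3 32.2 34.1] y [-11.1   1.3  10. ]
190 45 x [30.  33.7 36.8] y [-8.4 -0.7 10.5]
200 48 x [29.8 35.5 38.7] y [-8.5  4.4 10.7]
210 67 x [14.5 29.4 40. ] y [-12.5  -3.3   9.1]
```

View pics/s10z.png

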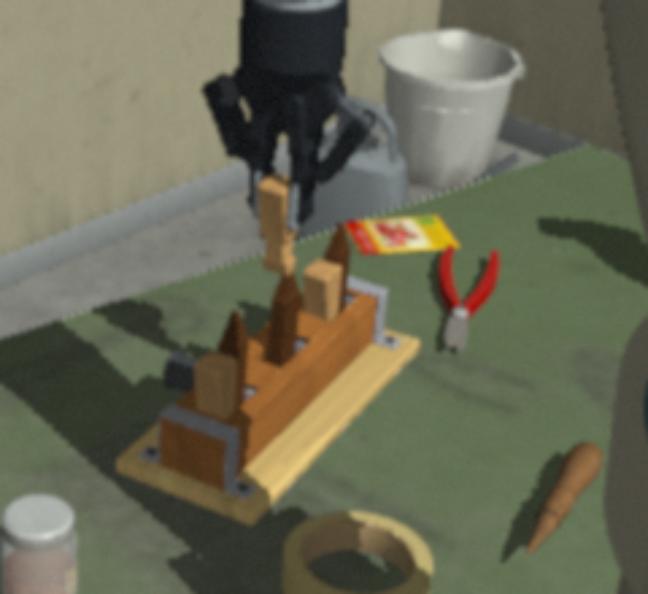

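```bash
python3 -m handwheel '[[[-0.02,0.7,0.07],[0,0,0],0],[[0,1,0],[0,0,0],0],[[0,1,0],[0,0,0],0],[[0,1,0],[0,0,0],0],[[0,1,0],[0,0,0],0],[[0,1,0],[0,0,0],0],[[0,1,0],[0,0,0],0],[[0,0.6,0],[0,0,0],0],[[0,0,0],[0,0,0],0],[[0,0,0],[0,0,0],0]]' 90; python3 -c "
from h import *
goh(rowp(.0213,0,.098),Rr,OFFW)
p,d,w=cloud('scene');a=p[130:330,270:510,::-1];cv2.imwrite('pics/s11z.png',cv2.resize(a,None,fx=2.8,fy=2.8))
"
```

```text
time_s: 22.08
tcp_pos: [0.4713, -0.1713, 0.1051]
tcp_rot: [-90.0, -0.0, 14.1]
ft_force: [-0.0, -0.4, -0.0]
opening: 0.245
t 22.08 tcp [ 0.4713 -0.1713  0.1051] target [ 0.4719 -0.1712  0.0807] open 0.245
rot [-0.02 -0.09  0.01] | cur axes cm [0.06 2.44 0.  ] | target axes cm [0.06 2.44 0.  ]
held pt in row [ 21.3   0.6 122.4] F [-0.04 -0.38 -0.02] Frow [-0.36  0.13 -0.02]
```

View pics/s11z.png

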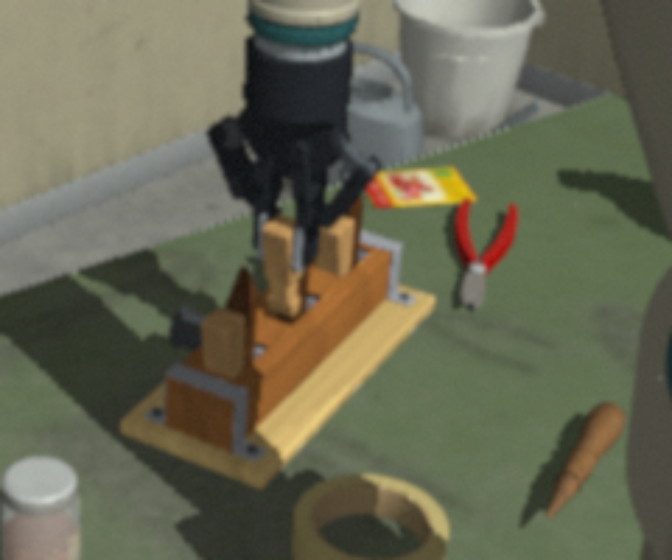

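Foot just above the mortise, no contact. Descend into it.

```bash
python3 -m handwheel '[[[0.05,0.4,0],[0,0,0],0],[[0,0.5,0],[0,0,0],0],[[0,0.4,0],[0,0,0],0],[[0,0.4,0],[0,0,0],0],[[0,0.3,0],[0,0,0],0],[[0,0,0],[0,0,0],0]]' 90; python3 -c "
from h import *
goh(rowp(.0205,0,.088),Rr,OFFW)"
```

```text
time_s: 22.63
tcp_pos: [0.4715, -0.171, 0.0849]
tcp_rot: [-90.0, 0.0, 14.1]
ft_force: [1.2, 0.3, -0.3]
opening: 0.246
t 22.63 tcp [ 0.4715 -0.171   0.0849] target [ 0.4721 -0.1719  0.0707] open 0.246
rot [-0.04 -0.08 -0.01] | cur axes cm [ 0.03  1.42 -0.1 ] | target axes cm [ 0.03  1.42 -0.1 ]
held pt in row [ 21.5   0.3 102.2] F [ 1.21  0.29 -0.29] Frow [-0.02 -1.24 -0.29]
```

```bash
python3 -m handwheel '[[[0,0.3,-0.05],[0,0,0],0],[[0,0.3,-0.05],[0,0,0],0],[[0,0.3,-0.05],[0,0,0],0],[[0,0.2,0],[0,0,0],0],[[0,0,0],[0,0,0],0]]' 90; python3 -c "
from h import *
goh(rowp(.0185,0,.081),Rr,OFFW)"; python3 -m handwheel '[[[0,0.2,-0.05],[0,0,0],0],[[0,0.1,0],[0,0,0],0],[[0,0,0],[0,0,0],0]]' 90; python3 -c "
from h import *
goh(rowp(.0185,0,.081),Rr,OFFW)"
```

```text
time_s: 23.05
tcp_pos: [0.4721, -0.1726, 0.0741]
tcp_rot: [-90.0, -0.0, 14.1]
ft_force: [0.2, -0.5, -1.1]
opening: 0.245
t 23.05 tcp [ 0.4721 -0.1726  0.0741] target [ 0.4726 -0.1739  0.0637] open 0.245
rot [-0.02 -0.08  0.02] | cur axes cm [ 0.02  1.04 -0.13] | target axes cm [ 0.02  1.04 -0.13]
held pt in row [19.8  0.2 91.4] F [ 0.23 -0.45 -1.08] Frow [-0.49 -0.11 -1.08]
time_s: 23.3
tcp_pos: [0.4725, -0.173, 0.0715]
tcp_rot: [-90.0, -0.1, 14.1]
ft_force: [-0.7, 1.2, -0.8]
opening: 0.245
t 23.3 tcp [ 0.4725 -0.173   0.0715] target [ 0.4726 -0.1739  0.0637] open 0.245
rot [-0.01 -0.07  0.05] | cur axes cm [-0.02  0.78 -0.09] | target axes cm [-0.01  0.78 -0.09]
held pt in row [19.4 -0.1 88.8] F [-0.74  1.22 -0.76] Frow [ 1.36  0.42 -0.76]
```

```bash
python3 -m handwheel '[[[0,0.15,-0.03],[0,0,0],0],[[0,0.15,-0.03],[0,0,0],0],[[0,0.1,0],[0,0,0],0],[[0,0,0],[0,0,0],0]]' 90; python3 -c "
from h import *
goh(rowp(.0185,0,.081),Rr,OFFW)"; python3 -m handwheel '[[[0,0.15,-0.03],[0,0,0],0],[[0,0.1,0],[0,0,0],0],[[0,0,0],[0,0,0],0]]' 90; python3 -c "
from h import *
goh(rowp(.0185,0,.081),Rr,OFFW)"
```

```text
time_s: 23.63
tcp_pos: [0.473, -0.1736, 0.068]
tcp_rot: [-90.0, -0.1, 14.1]
ft_force: [-0.6, 2.2, 5.3]
opening: 0.246
t 23.63 tcp [ 0.473  -0.1736  0.068 ] target [ 0.4726 -0.1739  0.0637] open 0.246
rot [ 0.01 -0.07  0.1 ] | cur axes cm [-0.05  0.43 -0.01] | target axes cm [-0.05  0.43 -0.01]
held pt in row [18.6 -0.5 85.3] F [-0.58  2.24  5.34] Frow [2.31 0.01 5.34]
time_s: 23.88
tcp_pos: [0.4734, -0.1739, 0.066]
tcp_rot: [-90.0, -0.1, 14.1]
ft_force: [-1.8, 2.2, 10.3]
opening: 0.244
t 23.88 tcp [ 0.4734 -0.1739  0.066 ] target [ 0.4726 -0.1739  0.0637] open 0.244
rot [ 0.02 -0.07  0.14] | cur axes cm [-0.08  0.23  0.03] | target axes cm [-0.08  0.23  0.03]
held pt in row [18.2 -0.7 83.3] F [-1.81  2.16 10.31] Frow [ 2.54  1.23 10.31]
```

```bash
python3 -m handwheel '[[[0,0.15,-0.02],[0,0,0],0],[[0,0.15,0],[0,0,0],0],[[0,0,0],[0,0,0],0]]' 90; python3 -c "
from h import *
goh(rowp(.0185,0,.081),Rr,OFFW)
p,d,w=cloud('scene');a=p[130:330,270:510,::-1];cv2.imwrite('pics/s12z.png',cv2.resize(a,None,fx=2.8,fy=2.8))
q=(w-RO)@Rr*1e3;hsv=cv2.cvtColor(p,cv2.COLOR_RGB2HSV)
for c in(-64.5,20.5,105.5):
  m=(d>0)&(abs(q[...,1])<8)&(abs(q[...,0]-c)<9)&(q[...,2]>90)&(q[...,2]<112);g=q[m];print(c,len(g),np.percentile(g[:,2],[10,50,90]))
"
```

```text
time_s: 24.13
tcp_pos: [0.4739, -0.1743, 0.0634]
tcp_rot: [-90.1, -0.2, 14.1]
ft_force: [-0.9, 2.2, 14.0]
opening: 0.245
t 24.13 tcp [ 0.4739 -0.1743  0.0634] target [ 0.4726 -0.1739  0.0637] open 0.245
rot [ 0.06 -0.07  0.2 ] | cur axes cm [-0.12 -0.03  0.08] | target axes cm [-0.12 -0.03  0.08]
held pt in row [17.7 -1.1 80.7] F [-0.92  2.22 13.99] Frow [ 2.38  0.35 13.99]
-64.5 13 [ 99.09951279 100.0478118  101.5841834 ]
20.5 31 [95.50223112 97.662802   99.14748383]
105.5 35 [ 98.14535264 100.65963628 101.74254309]
```

View pics/s12z.png

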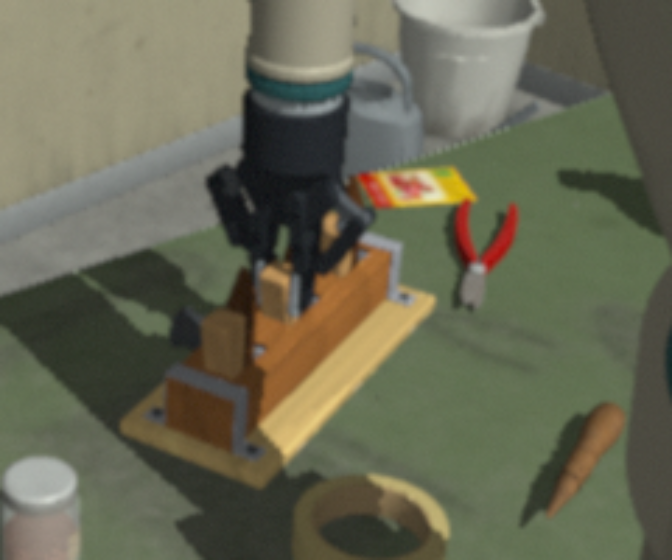

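```bash
python3 -m handwheel '[[[0,-0.1,0.02],[0,0,0],0],[[0,0,0],[0,0,0],30],[[0,0,0],[0,0,0],36],[[0,0,0],[0,0,0],45],[[0,0,0],[0,0,0],50],[[0,0,0],[0,0,0],50],[[0,-0.5,0],[0,0,0],50],[[0,-1,0],[0,0,0],55],[[0,-2,0],[0,0,0],60],[[0,-3,0],[0,0,0],60],[[0,-3,0],[0,0,0],60],[[0,-3,0],[0,0,0],60],[[0,0,0],[0,0,0],60],[[0,0,0],[0,0,0],60]]' 90; python3 -c "
from h import *
for n in('scene','top'):
  p,d,w=cloud(n);a=p[130:330,270:510,::-1];cv2.imwrite(f'pics/{n}13z.png',cv2.resize(a,None,fx=2.8,fy=2.8))
  q=(w-RO)@Rr*1e3;hsv=cv2.cvtColor(p,cv2.COLOR_RGB2HSV)
  for c in(-64.5,20.5,105.5):
    m=(d>0)&(abs(q[...,1])<8)&(abs(q[...,0]-c)<9)&(q[...,2]>90)&(q[...,2]<112);g=q[m]
    if len(g):print(n,c,len(g),np.percentile(g[:,2],[10,50,90]).round(1))
  m=(d>0)&(hsv[...,1]>70)&(abs(q[...,1])<16)&(q[...,0]>-25)&(q[...,0]<50)&(q[...,2]>62)&(q[...,2]<135);g=q[m]
  for a in range(60,135,10):
    s=g[(g[:,2]>=a)&(g[:,2]<a+10)]
    if len(s)>2: print(a,len(s),'x',np.percentile(s[:,0],[3,50,97]).round(1),'y',np.percentile(s[:,1],[3,50,97]).round(1))
"
```

```text
time_s: 25.35
tcp_pos: [0.4738, -0.1744, 0.1905]
tcp_rot: [-90.1, -0.3, 14.1]
ft_force: [-0.7, 1.1, -0.6]
opening: 0.6
scene -64.5 34 [ 98.5 100.  101.5]
scene 20.5 38 [95.  97.4 98.5]
scene 105.5 39 [ 98.9 100.4 101.7]
60 50 x [-13.8  24.7  30. ] y [-11.4   4.9   9.4]
70 65 x [-13.3  27.8  30.9] y [-11.    5.2   9.8]
80 65 x [-11.4  28.4  34.3] y [-11.2   5.2   9.6]
90 129 x [-10.7  21.9  35.7] y [-12.1   1.9   9.2]
100 48 x [-12.8   3.4   9.4] y [-6.9  3.2  6.6]
110 37 x [-12.1   0.8   6.3] y [-6.7  1.1  4.3]
120 19 x [-10.1  -1.3   0.9] y [-4.3 -0.2  1.7]
top 105.5 51 [ 97.3  99.9 103.4]
```

View pics/scene13z.png

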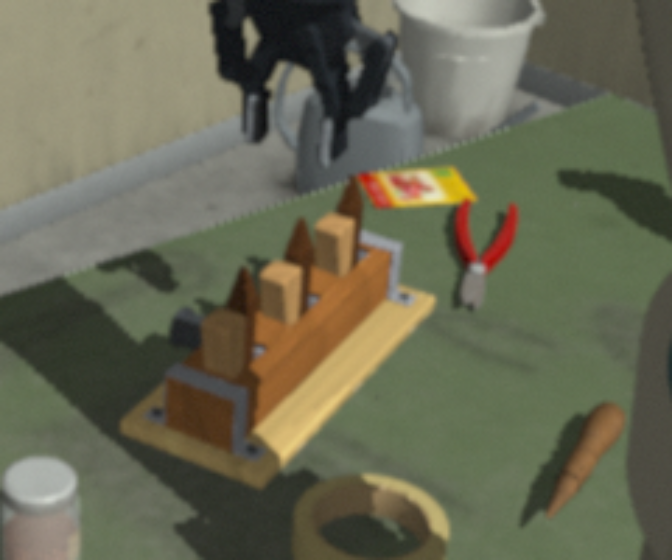

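```bash
python3 -c "
from h import *
p,d,w=cloud('scene');q=(w-RO)@Rr*1e3;hsv=cv2.cvtColor(p,cv2.COLOR_RGB2HSV)
b=(d>0)&(hsv[...,1]>70)&(abs(q[...,1])<9)&(hsv[...,2]<150)
for c in(-85,0,85):
  m=b&(q[...,0]-c>-20)&(q[...,0]-c<12)&(q[...,2]>102)
  g=q[m]-[c,0,0]; print(c,len(g),'top z',g[:,2].max().round(1))
  for a in(102,106,110,114,118,122,126):
    s=g[(g[:,2]>=a)&(g[:,2]<a+4)]
    if len(s)>1:print('  ',a,len(s),'x',s[:,0].min().round(1),np.median(s[:,0]).round(1),s[:,0].max().round(1),'y',s[:,1].mean().round(1))
for n in('scene','top'):
  bot.read_camera(n) 
  for t in('flat_tine_grip','seed_jar','secateurs','tine_grip','wedge_grip'):print(n,t,[(round(r['conf'],2),np.round(r['pixel']).tolist()) for r in bot.pinpoint(n,t)])
print(now()[2]['ft_force'])
"
```

```text
-85 84 top z 129.8
   102 20 x -15.2 5.4 10.2 y 1.3
   106 13 x -9.5 2.8 8.5 y 0.8
   110 18 x -11.4 1.4 9.7 y 1.6
   114 11 x -9.2 0.7 7.0 y 0.2
   118 8 x -2.0 2.3 4.5 y -0.7
   122 9 x -8.2 -2.2 2.5 y 0.1
   126 5 x -6.5 -2.2 0.7 y -0.1
0 95 top z 131.0
   102 17 x -14.9 3.9 9.3 y 1.2
   106 20 x -11.4 4.5 9.6 y 0.9
   110 18 x -15.8 1.3 7.3 y 1.3
   114 14 x -11.7 -2.7 5.1 y 0.0
   118 11 x -9.0 -0.4 3.6 y -1.0
   122 8 x -8.9 -2.4 1.4 y 0.3
   126 6 x -6.6 -4.6 -0.0 y -0.9
85 108 top z 539.8
   102 22 x -14.7 4.6 9.3 y 1.6
   106 24 x -15.1 3.0 10.9 y 1.5
   110 16 x -14.2 1.8 6.3 y 2.0
   114 18 x -10.0 0.4 5.9 y 0.6
   118 8 x -9.4 -1.4 1.6 y 0.1
   122 8 x -6.6 -2.0 1.7 y 1.0
   126 5 x -4.4 -2.1 -1.6 y -0.2
scene flat_tine_grip [(0.85, [174.0, 281.0])]
scene seed_jar [(0.86, [282.0, 328.0])]
scene secateurs [(0.68, [440.0, 229.0])]
scene tine_grip [(0.69, [224.0, 296.0])]
scene wedge_grip [(0.53, [370.0, 234.0])]
top flat_tine_grip [(0.69, [385.0, 252.0]), (0.57, [180.0, 227.0])]
top seed_jar [(0.96, [245.0, 282.0])]
top secateurs [(0.87, [454.0, 264.0])]
top tine_grip [(0.64, [236.0, 226.0])]
top wedge_grip []
[-0.85348588  0.0914787   0.56720158]
```

```bash
python3 -c "
from h import *
print(bot.close_job())"
```

```text
the job is handed in; nothing more can be done
None
```

The pointed tine and its wedge are fitted in the middle mortise, and I handed the job in at about 26 s of the 54 s allowed.

- **Tine:** I pulled it square out of its clip and stood it foot down in the mortise against the plate. Contact with the floor and the plate came where I calculated, and I released it before touching the wedge.
- **Wedge:** I drove it down between the tine and the sloped wall, flat side to the tine, with a push of about 14 N at the end. The gripper then let go and moved clear.

**Last checks by camera:**
- The tine's tip is at 131 mm, like the outer tines. Its upper part lines up with theirs to about 1–2 mm, so it looks upright.
- The wedge's head reads about 98 mm against about 100 mm for its neighbours, so it is slightly lower. The arm's own pose gave 100.7 mm, so the two readings disagree by about 3 mm; both are within the limit.
- The flat-ended tine, the seed jar and the secateurs were found within a few pixels of where they started.

**Not confirmed:**
- The network returned only false hits for the seated tine (including the red look-alike). For the wedge it gave only one middling hit near the mortise in the scene camera and nothing in the top camera. I relied on depth measurements instead.
- I could not measure the grip force after release. I infer it from the driving force and from the wedge's head staying at the same height once I let go.

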